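Pour, inspect and sort ring cores at the microscope

ROBOT

A 6-joint arm with a two-finger parallel gripper is mounted at the origin on the work surface. World frame = base frame: x ahead of the robot, y to its left, z up, the work surface at z = 0. Lengths are in m, angles in degrees, forces in N, time in s.
With the tool pointing down it reaches from about 0.25 to 0.8 m from the base axis. Payload 8.5 kg.
Tool frame: the origin (TCP) lies midway between the tips of the shut fingers; the grasp point (between the pads) lies 19 mm behind it; x points along the fingers, z is the direction in which the jaws open and shut, and the axes are right-handed (so a half turn about x gives the same grasp; the last joint's range is limited). The gripper opens to 85 mm and grips with 20 to 120 N. Pads are 22 mm wide; open, the fingers measure 114 mm over their backs; the gripper's body (76 mm by 85 mm) begins 54 mm behind the grasp point. The pads swing forward as they close: fully open they stand 13 mm farther back than shut.
Start: joints at [-68.239, 13.648, -0.773, 75.585, 0, 90], TCP at [0.195, -0.488, 0.231] pointing down, gripper open.
Joint ranges: [-152.45, 152.45], [-59.26, 108.67], [-65.41, 83.53], [-104.44, 129.93], [-82.83, 76.93], [-180, 180]. Speed limits (degrees/s): [127.2, 127.2, 159.86, 180, 180, 180].

INTERFACE

Orientations are given as a 3x3 rotation matrix whose columns are the frame's x, y, z axes.
In Python, from workcell import arm, read_camera gives the robot as it stands. The module is installed in compiled form; this text tells all that it offers.
- The arm moves only by the tool jog_arm, never from a script. Its argument "steps" is a list of rows, each an object with "dp": the shift along the tool's x, y, z in mm, a list of three; "angular": the turn, a rotation vector about the tool's x, y, z in rad, a list of three; "fingers": the finger opening in mm, from 0 to 85.4. In form: [{"dp": [dx, dy, dz], "angular": [ax, ay, az], "fingers": fingers}, ...]. A call has 1 to 5 rows; each row is the pose to reach, as a shift and turn from the pose commanded when the call began, along the tool's axes at that moment; what a row does not reach only later rows make up. A row lasts 1/8 s, in which the tool goes at most 62.5 mm and 10.7 degrees, less where a joint would pass 70% of its speed; a pose out of reach is approached as far as the arm can. A call with a gripper value outside its range is refused whole. The fingers move at their own pace and stop on an object; the grip force is fixed at half the most. Time passes only in rows, so rows that repeat a pose let the fingers close. It gives the time, the measured TCP pose, the force and the opening at its end, in the units of the state.
- arm.get_obs(): the state, without advancing time (a new reading comes with each control period).
- read_camera(name): name is "side" or "top"; returns a dict with "image" (480x640x3 uint8, blue, green, red), "fovy" (degrees; the focal length in pixels is half the picture's height over the tangent of half this angle, whatever the lens; pixels are square), "cx", "cy" (the principal point, pixels), "extrinsics" (4x4, takes a point from camera to world coordinates). Camera axes: x right, y down, z forward; pixel columns grow to the right and rows downward; lengths in m; the calibration is good to about 2 mm. A picture is of the moment at which its call begins. There is no depth.
- arm.hand_in(): hands the job in, once; it reports no verdict.
The state is a dict: "t": time; "joint_positions": joint angles; "dq": joint speeds; "joint_efforts": joint torques, N m; "eef_pos": TCP position; "tool_rot": TCP orientation; "wrist_force": force on the tool from outside, world axes, zero at the start; "moment": the same for the moment, N m; "finger_gap": opening from 0.0 (shut) to 1.0 (fully open).
Only numpy, scipy, OpenCV 4.12 (cv2) and the standard library are available. Lean on these libraries where they do the work, as an engineer would, in place of code of your own. Each camera call takes 0.05 s, during which the arm holds its last target. There are 200 camera calls.

TASK

Inspect and sort the ring cores in the heavy blue tub: rock the tub forward on its front base edge, without lifting it off its shelf, so that all the cores slide out into the white dish, then stand it back upright where it was. With every core in the dish, turn the dish through one full turn, either way, so that the microscope sees each core from all round, and only then put the green cores in the green bin and the yellow ones in the yellow bin. Leave the other things on the bench alone.

Things in the scene. Friction and masses are not known exactly. Their poses are not given: they have to be found in the camera images.
- tub: Heavy open steel stock tub, blue, about 1.8 kg on a shelf. Base 100 mm (its x) by 130 mm (its y), 90 mm high, walls 4 mm, open top. Origin: centre of its underside. +x is the pouring direction, towards the dish: the front wall leans out 30 degrees, its foot 12 mm behind the base edge; back and sides are upright. Slick inside: the cores slide out when it is rocked 80 to 95 degrees forward. It balances at about 50 degrees.
- tub_edge (a point): Middle of the tub's front base edge (+50, 0, 0 mm in the tub's frame), the edge to rock it on; at rest 145 mm above the work surface, on the rubber top of the shelf (friction about 1), about 5 mm behind the shelf's front edge.
- tub_lip (a point): Middle of the tub's pouring lip, the top of its leaning front wall (+90, 0, +90 mm in the tub's frame). Rocked over by 85 degrees it lies over the dish.
- tub_bar (a point): Middle of the round steel grab bar behind the tub (-92, 0, +78 mm in the tub's frame): 12 mm thick, 112 mm long, along the tub's y axis, on a 10 mm stay at 50 mm either side of the middle; 36 mm free between bar and back wall. Being round it turns in the fingers.
- station: Fixed inspection station: black base plate 475 x 335 x 12 mm carrying turntable, shelf and microscope. Origin on the dish's axis at the work surface. The grey steel shelf, 190 mm (x) by 135 mm (y), top 145 mm up, starts 160 mm from the dish's axis on the +y side, the microscope on the +x side; round the dish fingers have free room on its -x and -y sides; turn the dish on to bring cores there.
- ring_light (a point): Centre of the face of the microscope's cream ring light, 100 mm across, 251 mm up, facing obliquely down to the dish; lens and blue camera rise behind it to 400 mm, and a 25 mm steel post (400 mm high) stands 95 mm further out. Fixed; keep clear.
- dish (a joint): Angle of the inspection dish on its bearing, rad, growing anticlockwise seen from above; no end stops; starts within 0.3 of zero and keeps counting beyond a full turn. It turns smoothly with slight drag (0.12 N m) and stays where it is left.
- dish_floor (a point): Centre of the dish's flat inner floor, on its axis, 31 mm above the work surface. Smooth white round bowl (friction 0.2), floor radius 72 mm inside, wall rising outwards at 33 degrees to a rim of radius 108 mm, 49 mm above the work surface, on an aluminium flange of radius 126 mm (top 27 mm up).
- bin_green: Fixed open green plastic bin for green cores, 130 (x) x 100 (y) x 35 mm high, walls and floor 4 mm; origin: centre of its underside.
- bin_yellow: Fixed open yellow plastic bin for yellow cores, same size and frame as the green one.
- dish_post0 (a point): Top centre of one of the four upright steel finger posts on the dish's flange: 12 mm thick, 117 mm from the axis, top 89 mm and foot 27 mm above the work surface; the posts are a quarter turn apart and go round with the dish. To turn the dish, take or push a post; the bowl's rim is 9 mm inwards of the post's axis, but lower (49 mm).
- core_green1: Coated ferrite ring core, green, 32 mm outside, 16 mm high, 17 mm bore, outer edges rounded, 45 g; may be absent. Origin at its middle; its z axis is the ring's axis. Starts flat in the tub.
- core_green2: Coated ferrite ring core, green, 32 mm outside, 16 mm high, 17 mm bore, outer edges rounded, 45 g; may be absent. Origin at its middle; its z axis is the ring's axis. Starts flat in the tub.
- core_green3: Coated ferrite ring core, green, 32 mm outside, 16 mm high, 17 mm bore, outer edges rounded, 45 g; may be absent. Origin at its middle; its z axis is the ring's axis. Starts flat in the tub.
- core_yellow1: Coated ferrite ring core, yellow, 32 mm outside, 16 mm high, 17 mm bore, outer edges rounded, 45 g; may be absent. Origin at its middle; its z axis is the ring's axis. Starts flat in the tub.
- core_yellow2: Coated ferrite ring core, yellow, 32 mm outside, 16 mm high, 17 mm bore, outer edges rounded, 45 g; may be absent. Origin at its middle; its z axis is the ring's axis. Starts flat in the tub.
- board: Bystander, loose: small green circuit board, 42 x 30 x 4 mm, on the station's plate. Leave it alone.
- brush: Bystander, loose: black cleaning brush, 160 mm. Leave it alone.
- screwdriver: Bystander, loose: red-handled screwdriver, 150 mm. Leave it alone.
- solvent: Bystander, loose: white dispenser bottle, 60 mm across, 130 mm high. Leave it alone.
- solder: Bystander, loose: spool of solder, 54 mm across, 42 mm high. Leave it alone.
- jar: Bystander, loose: amber jar, 56 mm across, 65 mm high. Leave it alone.
- caliper: Bystander, loose: digital caliper lying flat, 200 mm. Leave it alone.
Mind the look-alikes: they are no part of the job. There is more than one size of the tub; the job needs the larger.

How it is judged:
By the outcome, as a careful person would: the job done as asked, in the order asked, and still so for the second after the job is handed in, with the robot touching nothing.
Of core_green1, core_green2, core_green3, core_yellow1, core_yellow2 only 3 to 5 are there at a start; the rules pass over those that are not, and their reading is None.
At some moment in a run one of core_green1, core_green2, core_green3, core_yellow1, core_yellow2 may be knocked a few centimetres aside while the robot is not near it.
Once in a run the grip may slacken for a moment while it holds something.
It also fails if it takes over 210 s, if anything falls off the work surface, if the arm or the gripper's body presses on something with over 40 N, if the wrist force passes 120 N, or if a joint passes its speed limit or range.

## Working session

There is one attempt and no reset: what is moved stays moved. The work goes in short steps, Python scripts to look and compute and a tool call to move; the robot and the scene stay as the last step left them, time stands still between calls to the robot, and variables do not carry over. Pictures are saved under pics/ and viewed, about 12 in all and at most 16, crops included, and the job is handed in when it is done.

Besides the shell and the picture viewer there is one more tool, called after ">>>" by a JSON object that holds its "method" and its "body". jog_arm: Moves the arm, as the interface text tells. Its arguments: {"type":"object","properties":{"steps":{"type":"array"}},"required":["steps"]}

```bash
mkdir -p pics; ls
cat > h.py <<'E'
import numpy as np, cv2
from workcell import arm, read_camera
def snap(n,f):
    c=read_camera(n); cv2.imwrite('pics/'+f,c['image']); return c
def K(c):
    f=c['image'].shape[0]/2/np.tan(np.radians(c['fovy'])/2); return f
def ray(c,u,v):
    f=K(c); E=np.array(c['extrinsics']); d=E[:3,:3]@np.array([(u-c['cx'])/f,(v-c['cy'])/f,1]); return E[:3,3],d
def atz(c,u,v,z):
    o,d=ray(c,u,v); return o+d*(z-o[2])/d[2]
def proj(c,p):
    E=np.array(c['extrinsics']); q=E[:3,:3].T@(np.array(p)-E[:3,3]); f=K(c); return np.array([f*q[0]/q[2]+c['cx'],f*q[1]/q[2]+c['cy']])
E
python3 - <<'E'
from h import *
for n in('top','side'):
    c=snap(n,n+'0.png'); print(n,c['fovy'],c['cx'],c['cy'],np.round(c['extrinsics'],4).tolist())
o=arm.get_obs();print(o)
E
```

```text
pics
top 48.644479702338565 316.06829318423956 243.63178277519384 [[0.0003, -0.9821, 0.1884, 0.2533], [-1.0, -0.0007, -0.002, 0.1455], [0.0021, -0.1884, -0.9821, 1.6057], [0.0, 0.0, 0.0, 1.0]]
side 54.78835613506075 319.1809651340833 231.48156833314894 [[-0.6646, -0.545, 0.5112, -0.0579], [-0.7472, 0.4812, -0.4584, 0.6844], [0.0038, -0.6866, -0.727, 1.0157], [0.0, 0.0, 0.0, 1.0]]
{'t': 0.1, 'joint_positions': array([-6.82367164e+01,  1.36792063e+01, -8.11193059e-01,  7.55839550e+01,
        1.01573203e-03,  9.00000143e+01]), 'dq': array([-0.04718791, -0.01285734,  0.09783728, -0.11772563, -0.02797737,
       -0.01029922]), 'joint_efforts': array([ 1.53162200e-04, -5.39721429e+01,  3.46999383e+01,  1.34809990e-02,
       -9.11045413e-05,  1.12776924e-06]), 'eef_pos': array([ 0.19452651, -0.48724164,  0.23073271]), 'tool_rot': array([[-4.64698172e-04,  9.28723718e-01,  3.70772222e-01],
       [ 1.21180431e-03,  3.70772512e-01, -9.28722927e-01],
       [-9.99999158e-01,  1.77275300e-05, -1.29772871e-03]]), 'wrist_force': array([ 0.18819191, -0.21849456,  0.11943841]), 'moment': array([ 0.01324967,  0.00940468, -0.01889132]), 'finger_gap': 0.9984476197197394}
```

View pics/top0.png

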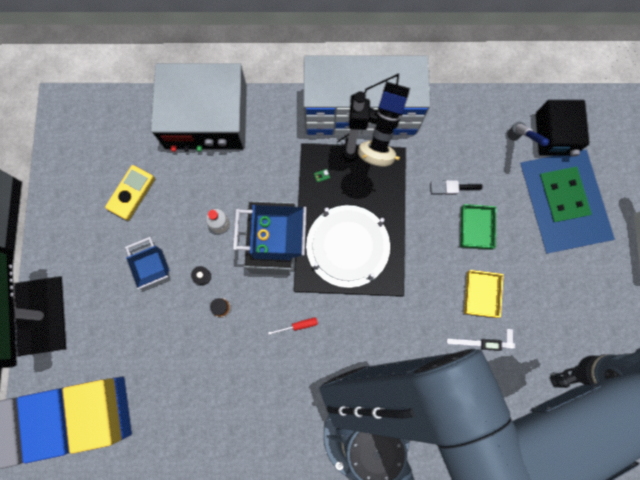

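View pics/side0.png

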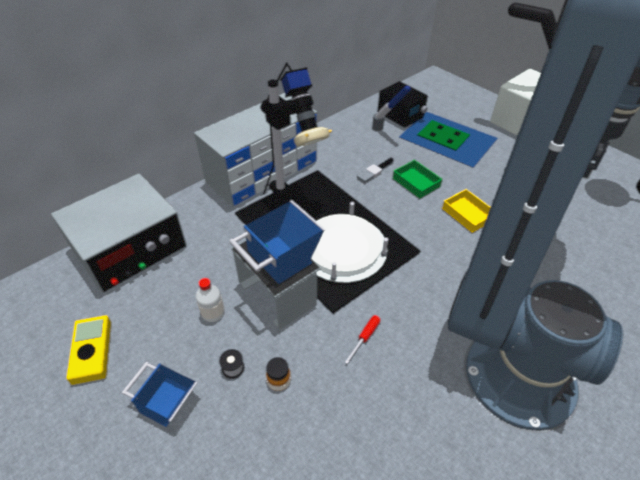

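The top view shows the blue tub on its shelf at about (277,232) with its bar at left (240,230), and the dish at (348,245). The bins are at (478,228) green and (485,293) yellow, and three cores are visible in the tub. In the side view the small look-alike tub is at (160,392).

Run:
```python
from h import *
c=read_camera('top'); im=c['image']
cv2.imwrite('pics/crop1.png',cv2.resize(im[140:300,225:415],None,fx=4,fy=3.75*4/3.75,interpolation=cv2.INTER_CUBIC)[:600,:])
print(c['image'].shape)
for nm,u,v,z in [('dish',348,245,.045),('rimL',307,245,.049),('rimR',390,245,.049),('binG',478,228,.035),('binY',485,293,.035)]:
    print(nm,atz(c,u,v,z).round(3))
hsv=cv2.cvtColor(im,cv2.COLOR_BGR2HSV)
def blob(lo,hi,roi,nm,z):
    u0,v0,u1,v1=roi
    m=cv2.inRange(hsv[v0:v1,u0:u1],lo,hi); n,l,s,ce=cv2.connectedComponentsWithStats(m)
    for i in range(1,n):
        if s[i,4]>8:
            x=cv2.minAreaRect(np.argwhere(l==i)[:,::-1].astype(np.float32))
            p=np.array(ce[i])+[u0,v0]; print(nm,p.round(1),s[i].tolist(),atz(c,*p,z).round(3),x[1],round(x[2],1))
blob((0,0,200),(180,60,255),(295,195,400,295),'dish',.045)
blob((50,120,60),(80,255,255),(450,195,510,255),'binG',.02)
blob((22,120,80),(35,255,255),(450,260,520,325),'binY',.02)
blob((45,100,60),(85,255,255),(245,200,305,265),'cg',.157)
blob((8,100,100),(35,255,255),(245,200,305,265),'cy',.157)
```

```text
(480, 640, 3)
dish [0.549 0.047 0.045]
rimL [0.548 0.169 0.049]
rimR [ 0.548 -0.078  0.049]
binG [ 0.603 -0.349  0.035]
binY [ 0.406 -0.358  0.035]
dish [347.7 245.8] [11, 11, 84, 81, 5217] [0.546 0.048 0.045] (80.0, 83.0) 90.0
binG [477.7 226.6] [11, 10, 35, 44, 1412] [ 0.611 -0.353  0.02 ] (43.0, 34.0) 90.0
binY [483.3 293.7] [14, 11, 39, 47, 1576] [ 0.406 -0.357  0.02 ] (36.186336517333984, 44.76728439331055) 3.8
cg [264.5 221. ] [15, 16, 10, 11, 65] [0.596 0.287 0.157] (10.0, 9.0) 90.0
cg [261.9 247.8] [12, 44, 11, 9, 48] [0.519 0.293 0.157] (8.0, 10.0) 90.0
cy [262.9 234.3] [13, 29, 11, 11, 61] [0.558 0.291 0.157] (9.899494171142578, 9.192388534545898) 45.0
```

View pics/crop1.png

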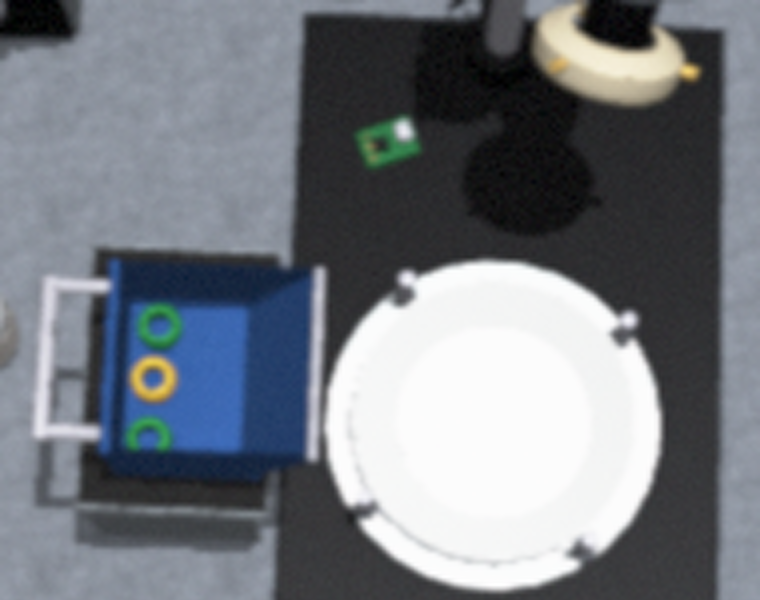

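Run:
```python
from h import *
c=read_camera('top')
def a(n,x,y,z): 
    p=atz(c,225+x/4-.4,140+y/4-.4,z); print(n,p.round(4)); return p
b1=a('bar1',48,284,.223);b2=a('bar2',38,434,.223);
l1=a('lip1',320,268,.235);l2=a('lip2',312,460,.235)
for q in((b1,b2),(l1,l2)): d=q[0]-q[1];print(np.degrees(np.arctan2(-d[1],d[0])), np.linalg.norm(d),((q[0]+q[1])/2).round(4))
a('plTL',305,15,.012);a('plTR',723,30,.012);a('plBL',275,600,.012);a('plBR',717,600,.012)
for n,x,y in(('p',407,277),('p',631,318),('p',585,541),('p',362,505)):a(n,x,y,.089)
```

```text
bar1 [0.6087 0.3558 0.223 ]
bar2 [0.5064 0.3595 0.223 ]
lip1 [0.6167 0.1732 0.235 ]
lip2 [0.4871 0.1779 0.235 ]
2.0708603813778934 0.10233636612805984 [0.5576 0.3577 0.223 ]
2.060620842827094 0.12977492822558626 [0.5519 0.1756 0.235 ]
plTL [0.8828 0.1906 0.012 ]
plTR [ 0.8707 -0.1405  0.012 ]
plBL [0.4184 0.2104 0.012 ]
plBR [ 0.4185 -0.1218  0.012 ]
p [0.6487 0.1121 0.089 ]
p [ 0.6178 -0.0522  0.089 ]
p [ 0.453  -0.0153  0.089 ]
p [0.4791 0.1451 0.089 ]
```

```bash
cat >> h.py <<'E'
from scipy.spatial.transform import Rotation as Ro
def down(h):
    h=np.radians(h);c,s=np.cos(h),np.sin(h); return np.array([[0,-s,c],[0,c,s],[-1,0,0]])
def plan(calls,p0=None,h0=None):
    """calls: list of list of (x,y,z,heading,fingers); prints rows"""
    o=arm.get_obs(); R0=o['tool_rot'] if h0 is None else down(h0); p0=o['eef_pos'] if p0 is None else np.array(p0)
    for call in calls:
        print('--')
        for x,y,z,h,f in call:
            p=np.array([x,y,z]);R=down(h)
            print((R0.T@(p-p0)*1000).round(1).tolist(), Ro.from_matrix(R0.T@R).as_rotvec().round(3).tolist(), f)
        p0,R0=p,R
E
python3 - <<'E'
from h import *
c=read_camera('top')
print('ring',atz(c,376,153,.251))
A=np.array([.195,-.488,.33]);B=np.array([.557,.3577,.33])
rows=[]
for i in range(1,16):
    t=i/15; p=A+(B-A)*t; rows.append((*p,-68.2+156.1*t,35))
plan([rows[:5],rows[5:10],rows[10:]])
plan([[( *B,87.9,35)]])
E
```

```text
ring [ 0.76127415 -0.01822411  0.251     ]
--
[-99.0, 43.5, -42.8] [-0.182, -0.001, -0.0] 35
[-99.0, 86.8, -86.2] [-0.364, -0.001, -0.0] 35
[-98.9, 130.1, -129.6] [-0.546, -0.001, -0.0] 35
[-98.9, 173.4, -173.0] [-0.727, -0.001, -0.0] 35
[-98.9, 216.8, -216.4] [-0.909, -0.001, -0.0] 35
--
[0.0, 60.9, 7.5] [-0.182, 0.0, 0.0] 35
[0.0, 121.7, 15.0] [-0.363, 0.0, 0.0] 35
[0.0, 182.6, 22.4] [-0.545, 0.0, 0.0] 35
[0.0, 243.5, 29.9] [-0.727, 0.0, 0.0] 35
[0.0, 304.4, 37.4] [-0.908, 0.0, 0.0] 35
--
[0.0, 31.5, 52.6] [-0.182, 0.0, 0.0] 35
[0.0, 63.1, 105.2] [-0.363, 0.0, 0.0] 35
[0.0, 94.6, 157.8] [-0.545, 0.0, 0.0] 35
[0.0, 126.2, 210.4] [-0.727, 0.0, 0.0] 35
[0.0, 157.7, 263.0] [-0.908, 0.0, 0.0] 35
--
[-98.5, 649.9, -650.5] [-2.725, -0.0, -0.001] 35
```

>>> {"method": "jog_arm", "body": {"steps": [{"dp": [-50,43,-43],"angular": [-0.182,0,0],"fingers": 35},{"dp": [-99,87,-86],"angular": [-0.364,0,0],"fingers": 35},{"dp": [-99,130,-130],"angular": [-0.546,0,0],"fingers": 35},{"dp": [-99,173,-173],"angular": [-0.727,0,0],"fingers": 35},{"dp": [-99,217,-216],"angular": [-0.909,0,0],"fingers": 35}]}}

```text
t: 0.88
eef_pos: [0.3071, -0.2263, 0.3303]
tool_rot: [[0.001, 0.273, 0.962], [-0.001, 0.962, -0.273], [-1.0, -0.0, 0.001]]
wrist_force: [0.7, -0.3, -0.1]
finger_gap: 0.404
```

>>> {"method": "jog_arm", "body": {"steps": [{"dp": [0,61,7.5],"angular": [-0.182,0,0],"fingers": 35},{"dp": [0,122,15],"angular": [-0.363,0,0],"fingers": 35},{"dp": [0,183,22],"angular": [-0.545,0,0],"fingers": 35},{"dp": [0,243,30],"angular": [-0.727,0,0],"fingers": 35},{"dp": [0,304,37],"angular": [-0.908,0,0],"fingers": 35}]}}

```text
t: 1.5
eef_pos: [0.4272, 0.0558, 0.33]
tool_rot: [[0.001, -0.591, 0.807], [0.0, 0.807, 0.591], [-1.0, -0.0, 0.001]]
wrist_force: [0.9, -0.8, -0.2]
finger_gap: 0.408
```

>>> {"method": "jog_arm", "body": {"steps": [{"dp": [0,31.5,52.6],"angular": [-0.182,0,0],"fingers": 35},{"dp": [0,63,105],"angular": [-0.363,0,0],"fingers": 35},{"dp": [0,95,158],"angular": [-0.545,0,0],"fingers": 35},{"dp": [0,126,210],"angular": [-0.727,0,0],"fingers": 35},{"dp": [0,158,263],"angular": [-0.908,0,0],"fingers": 35}]}}

```text
t: 2.12
eef_pos: [0.5478, 0.3378, 0.3298]
tool_rot: [[0.0, -1.0, 0.031], [0.0, 0.031, 1.0], [-1.0, -0.0, 0.0]]
wrist_force: [0.7, 0.6, 0.7]
finger_gap: 0.408
```

Run:
```python
from h import *
a=read_camera('top');b=read_camera('side')
A=cv2.resize(a['image'][180:280,210:330],(480,400),interpolation=3);B=cv2.resize(b['image'][170:330,200:328],(320,400),interpolation=3)
cv2.imwrite('pics/v4.png',np.hstack([A,B]));o=arm.get_obs();print(o['eef_pos'],o['joint_positions'].round(1))
plan([[(.5575,.3577,.33,88,35),(.5575,.3577,.27,88,35),(.5575,.3577,.23,88,35),(.5575,.3577,.205,88,35),(.5575,.3577,.205,88,35)]])
for s in b,a: print(proj(s,[.5576,.3577,.223]),proj(s,[.6087,.3558,.223]),proj(s,[.5064,.3595,.223]))
```

```text
[0.54868856 0.34098615 0.32598414] [31.8 26.5 32.3 95.9  0.1 33.5]
--
[-4.1, -8.3, 17.0] [0.007, -0.001, -0.003] 35
[55.9, -8.5, 17.0] [0.007, -0.001, -0.003] 35
[95.9, -8.6, 17.0] [0.007, -0.001, -0.003] 35
[120.9, -8.7, 17.1] [0.007, -0.001, -0.003] 35
[120.9, -8.7, 17.1] [0.007, -0.001, -0.003] 35
[244.40492979 254.42700472] [232.17917863 241.37114455] [257.34591535 268.18122854]
[235.35817049 229.20595771] [236.61830249 210.59650533] [234.1174519  248.10773158]
```

View pics/v4.png

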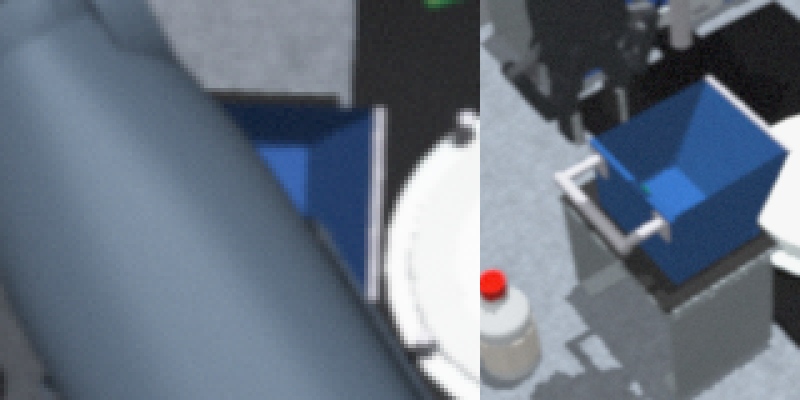

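>>> {"method": "jog_arm", "body": {"steps": [{"dp": [0,-9,17],"angular": [0,0,0],"fingers": 35},{"dp": [0,-9,17],"angular": [0,0,0],"fingers": 35}]}}

```text
t: 2.48
eef_pos: [0.5571, 0.3531, 0.3289]
tool_rot: [[-0.001, -0.999, 0.036], [-0.001, 0.036, 0.999], [-1.0, 0.001, -0.001]]
wrist_force: [-0.8, -1.0, -0.0]
finger_gap: 0.411
```

>>> {"method": "jog_arm", "body": {"steps": [{"dp": [50,0,1],"angular": [0,0,0],"fingers": 35},{"dp": [85,0,1],"angular": [0,0,0],"fingers": 35},{"dp": [85,0,1],"angular": [0,0,0],"fingers": 35}]}}

```text
t: 2.85
eef_pos: [0.5554, 0.3518, 0.2429]
tool_rot: [[-0.004, -0.999, 0.038], [-0.003, 0.038, 0.999], [-1.0, 0.004, -0.003]]
wrist_force: [1.0, -0.7, 0.6]
finger_gap: 0.407
```

>>> {"method": "jog_arm", "body": {"steps": [{"dp": [0,-2,6],"angular": [0,0,0],"fingers": 35},{"dp": [37,-2,6],"angular": [0,0,0],"fingers": 35},{"dp": [37,-2,6],"angular": [0,0,0],"fingers": 35},{"dp": [37,-2,6],"angular": [0,0,0],"fingers": 35}]}}

```text
t: 3.35
eef_pos: [0.5599, 0.3599, 0.21]
tool_rot: [[0.002, -0.999, 0.037], [0.001, 0.037, 0.999], [-1.0, -0.002, 0.001]]
wrist_force: [0.1, -0.1, 0.3]
finger_gap: 0.409
```

Run:
```python
from h import *
b=read_camera('side')
cv2.imwrite('pics/v5.png',cv2.resize(b['image'][180:320,190:350],(640,560),interpolation=3));o=arm.get_obs();print(o['t'],o['eef_pos'],o['dq'].round(1))
```

```text
3.4 [0.56003487 0.35997603 0.21011353] [-0.  -0.1 -0.4 -0.3 -0.  -0. ]
```

View pics/v5.png

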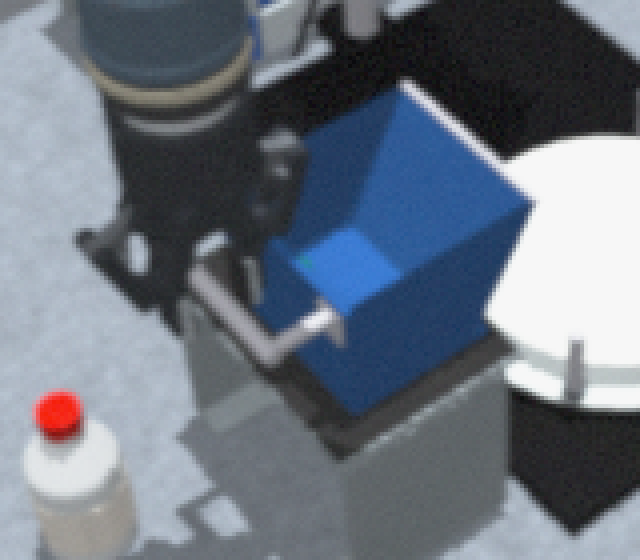

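Side view: the fingers straddle the bar, with the inner finger clear of the back wall. Lowering a little and closing.

>>> {"method": "jog_arm", "body": {"steps": [{"dp": [5,0,-2],"angular": [0,0,0],"fingers": 35},{"dp": [5,0,-2],"angular": [0,0,0],"fingers": 5},{"dp": [5,0,-2],"angular": [0,0,0],"fingers": 5},{"dp": [5,0,-2],"angular": [0,0,0],"fingers": 5},{"dp": [5,0,-2],"angular": [0,0,0],"fingers": 5}]}}

```text
t: 4.03
eef_pos: [0.5592, 0.3572, 0.2032]
tool_rot: [[0.0, -0.999, 0.037], [-0.0, 0.037, 0.999], [-1.0, -0.0, -0.0]]
wrist_force: [-1.9, -4.5, 4.2]
finger_gap: 0.115
```

>>> {"method": "jog_arm", "body": {"steps": [{"dp": [-7.3,0,-4.3],"angular": [0,0,0],"fingers": 5},{"dp": [-14.4,0,-9],"angular": [0,0,0],"fingers": 5},{"dp": [-21.2,0,-14],"angular": [0,0,0],"fingers": 5},{"dp": [-27.8,0,-19.3],"angular": [0,0,0],"fingers": 5},{"dp": [-34.1,0,-25],"angular": [0,0,0],"fingers": 5}]}}

```text
t: 4.65
eef_pos: [0.5583, 0.3327, 0.2378]
tool_rot: [[0.0, -0.999, 0.037], [0.002, 0.037, 0.999], [-1.0, -0.0, 0.002]]
wrist_force: [0.5, 6.4, -1.7]
finger_gap: 0.115
```

Run:
```python
from h import *
b=read_camera('side')
cv2.imwrite('pics/v6.png',cv2.resize(b['image'][160:320,190:350],(480,480),interpolation=3));o=arm.get_obs();print(o['t'],o['eef_pos'],o['wrist_force'],o['moment'],o['finger_gap'])
```

```text
4.7 [0.55838072 0.33194721 0.23875175] [-1.17457278  3.5265115  -2.05256548] [0.98401467 0.10674627 0.03407331] 0.1178238841882404
```

View pics/v6.png

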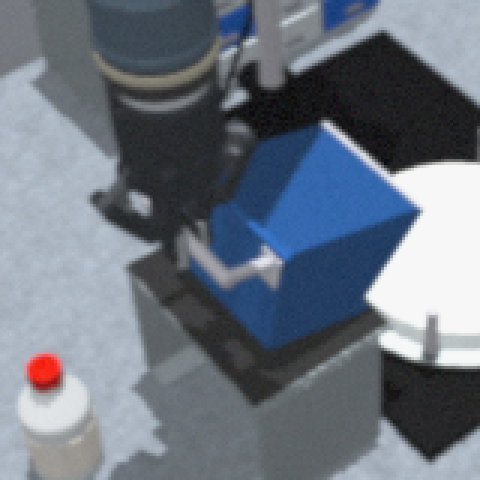

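Side view: the tub is rocking about its front edge and the bar is held. Continuing.

>>> {"method": "jog_arm", "body": {"steps": [{"dp": [-7.9,0,-8.2],"angular": [0,0,0],"fingers": 5},{"dp": [-15.1,0,-16.8],"angular": [0,0,0],"fingers": 5},{"dp": [-21.8,0,-25.9],"angular": [0,0,0],"fingers": 5},{"dp": [-27.9,0,-35.5],"angular": [0,0,0],"fingers": 5},{"dp": [-33.2,0,-45.4],"angular": [0,0,0],"fingers": 5}]}}

```text
t: 5.32
eef_pos: [0.5569, 0.2883, 0.2726]
tool_rot: [[0.003, -0.999, 0.036], [0.004, 0.036, 0.999], [-1.0, -0.003, 0.004]]
wrist_force: [-1.3, 7.8, 5.1]
finger_gap: 0.12
```

>>> {"method": "jog_arm", "body": {"steps": [{"dp": [-4.6,0,-10.3],"angular": [0,0,0],"fingers": 5},{"dp": [-8.6,0,-21],"angular": [0,0,0],"fingers": 5},{"dp": [-11.7,0,-31.8],"angular": [0,0,0],"fingers": 5},{"dp": [-14.1,0,-42.9],"angular": [0,0,0],"fingers": 5},{"dp": [-15.7,0,-54.1],"angular": [0,0,0],"fingers": 5}]}}

```text
t: 5.95
eef_pos: [0.555, 0.2331, 0.2887]
tool_rot: [[0.004, -0.999, 0.037], [0.002, 0.037, 0.999], [-1.0, -0.004, 0.003]]
wrist_force: [-0.4, 3.2, 8.2]
finger_gap: 0.115
```

Run:
```python
from h import *
b=read_camera('side')
cv2.imwrite('pics/v7.png',cv2.resize(b['image'][130:330,190:390],(500,500),interpolation=3));o=arm.get_obs();print(o['t'],o['eef_pos'],o['wrist_force'],o['moment'],o['finger_gap'],o['joint_positions'].round())
```

```text
6.0 [0.55492254 0.23181666 0.2888095 ] [-0.01684653  2.702222    8.93605171] [0.9532094  0.13901494 0.02331859] 0.11819326006655338 [23. 21. 18. 87.  0. 25.]
```

View pics/v7.png

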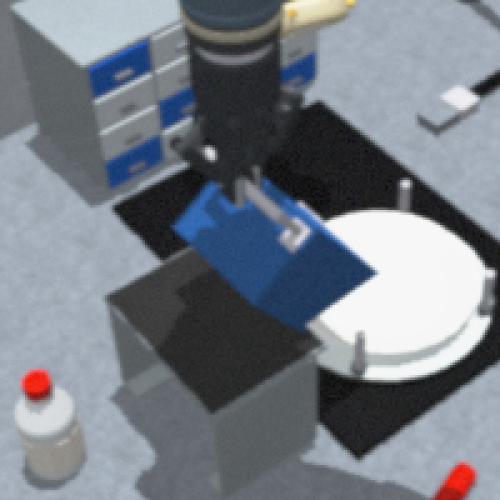

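Side view: the tub is at about 55° with its edge still on the shelf. Going slowly to 80°.

>>> {"method": "jog_arm", "body": {"steps": [{"dp": [-0.7,0,-8.4],"angular": [0,0,0],"fingers": 5},{"dp": [-1,0,-16.9],"angular": [0,0,0],"fingers": 5},{"dp": [-0.8,0,-25.4],"angular": [0,0,0],"fingers": 5},{"dp": [-0.2,0,-33.8],"angular": [0,0,0],"fingers": 5},{"dp": [0.9,0,-42.2],"angular": [0,0,0],"fingers": 5}]}}

```text
t: 6.62
eef_pos: [0.5531, 0.1899, 0.2858]
tool_rot: [[0.001, -0.999, 0.037], [-0.0, 0.037, 0.999], [-1.0, -0.001, -0.0]]
wrist_force: [0.4, -2.6, 4.4]
finger_gap: 0.111
```

>>> {"method": "jog_arm", "body": {"steps": [{"dp": [1,0,-5.6],"angular": [0,0,0],"fingers": 5},{"dp": [2.1,0,-11.1],"angular": [0,0,0],"fingers": 5},{"dp": [3.5,0,-16.6],"angular": [0,0,0],"fingers": 5},{"dp": [5,0,-22.1],"angular": [0,0,0],"fingers": 5},{"dp": [6.7,0,-27.4],"angular": [0,0,0],"fingers": 5}]}}

```text
t: 7.25
eef_pos: [0.5522, 0.1631, 0.2785]
tool_rot: [[0.001, -0.999, 0.037], [0.0, 0.037, 0.999], [-1.0, -0.001, 0.0]]
wrist_force: [1.0, -2.3, 5.7]
finger_gap: 0.113
```

>>> {"method": "jog_arm", "body": {"steps": [{"dp": [0,0,0],"angular": [0,0,0],"fingers": 5},{"dp": [0,0,0],"angular": [0,0,0],"fingers": 5},{"dp": [0,0,0],"angular": [0,0,0],"fingers": 5},{"dp": [0,0,0],"angular": [0,0,0],"fingers": 5},{"dp": [0,0,0],"angular": [0,0,0],"fingers": 5}]}}

```text
t: 7.88
eef_pos: [0.5522, 0.1633, 0.2786]
tool_rot: [[0.001, -0.999, 0.037], [0.0, 0.037, 0.999], [-1.0, -0.001, 0.0]]
wrist_force: [0.5, -2.6, 5.6]
finger_gap: 0.116
```

Run:
```python
from h import *
a=read_camera('top');b=read_camera('side')
A=cv2.resize(a['image'][180:300,240:400],(533,400),interpolation=3);B=cv2.resize(b['image'][170:310,270:400],(371,400),interpolation=3)[:,:267]
cv2.imwrite('pics/v8.png',np.hstack([A,B]));o=arm.get_obs();print(o['t'],o['eef_pos'],o['wrist_force'],o['moment'],o['finger_gap'],o['joint_positions'].round())
```

```text
7.975 [0.55219982 0.16331104 0.27860587] [ 1.1607893  -2.78092943  5.48864031] [ 0.01418852 -0.2773751  -0.04890796] 0.11360347839128031 [16. 18. 12. 84. -0. 19.]
```

View pics/v8.png

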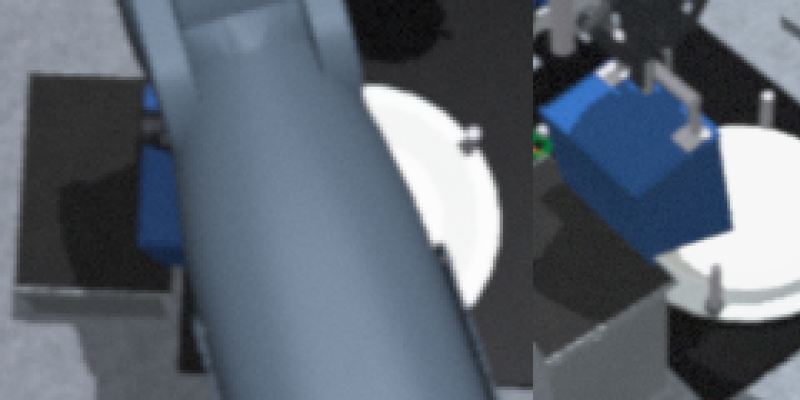

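>>> {"method": "jog_arm", "body": {"steps": [{"dp": [1.5,0,-4],"angular": [0,0,0],"fingers": 5},{"dp": [3,0,-8],"angular": [0,0,0],"fingers": 5},{"dp": [4.6,0,-11.9],"angular": [0,0,0],"fingers": 5},{"dp": [6.3,0,-15.8],"angular": [0,0,0],"fingers": 5},{"dp": [8.8,0,-20.9],"angular": [0,0,0],"fingers": 5}]}}

```text
t: 8.6
eef_pos: [0.5512, 0.1426, 0.2692]
tool_rot: [[-0.0, -0.999, 0.037], [0.001, 0.037, 0.999], [-1.0, 0.0, 0.001]]
wrist_force: [1.6, 0.3, -9.3]
finger_gap: 0.117
```

>>> {"method": "jog_arm", "body": {"steps": [{"dp": [1.3,0,-2.5],"angular": [0,0,0],"fingers": 5},{"dp": [2.6,0,-5],"angular": [0,0,0],"fingers": 5},{"dp": [2.6,0,-5],"angular": [0,0,0],"fingers": 5},{"dp": [2.6,0,-5],"angular": [0,0,0],"fingers": 5},{"dp": [2.6,0,-5],"angular": [0,0,0],"fingers": 5}]}}

```text
t: 9.22
eef_pos: [0.5508, 0.1378, 0.2665]
tool_rot: [[-0.001, -0.999, 0.037], [0.0, 0.037, 0.999], [-1.0, 0.001, 0.0]]
wrist_force: [2.5, 1.6, -8.0]
finger_gap: 0.114
```

>>> {"method": "jog_arm", "body": {"steps": [{"dp": [0,0,0],"angular": [0,0,0],"fingers": 5},{"dp": [0,0,0],"angular": [0,0,0],"fingers": 5},{"dp": [0,0,0],"angular": [0,0,0],"fingers": 5},{"dp": [0,0,0],"angular": [0,0,0],"fingers": 5},{"dp": [0,0,0],"angular": [0,0,0],"fingers": 5}]}}

```text
t: 9.85
eef_pos: [0.5508, 0.1378, 0.2666]
tool_rot: [[-0.001, -0.999, 0.037], [0.0, 0.037, 0.999], [-1.0, 0.001, 0.0]]
wrist_force: [2.5, 2.1, -11.9]
finger_gap: 0.111
```

```bash
cat >> h.py <<'E'
def cores(c,z=.039,roi=None,mn=6):
    """blobs of green/yellow around station; position at core top height z"""
    im=c['image'];hsv=cv2.cvtColor(im,cv2.COLOR_BGR2HSV);out=[]
    for nm,lo,hi in(('g',(45,90,50),(85,255,255)),('y',(12,110,90),(35,255,255))):
        m=cv2.inRange(hsv,lo,hi); m=cv2.morphologyEx(m,cv2.MORPH_CLOSE,np.ones((3,3)))
        n,l,s,ce=cv2.connectedComponentsWithStats(m)
        for i in range(1,n):
            p=atz(c,*ce[i],z)
            if s[i,4]>=mn and np.hypot(p[0]-.5496,p[1]-.0475)<.3: out.append((nm,s[i,4],ce[i].round(1),s[i,2:4],p.round(4)))
    return out
E
python3 - <<'E'
from h import *
for n in('side','top'):
    for r in cores(read_camera(n)): print(n,*r)
o=arm.get_obs();print(o['t'],o['eef_pos'],o['wrist_force'],o['finger_gap'])
E
```

```text
side g 100 [271.4 220.5] [16 10] [0.756 0.145 0.039]
side g 73 [343.3 260. ] [10  9] [0.5046 0.0907 0.039 ]
top y 7 [364. 156.] [3 3] [ 0.8309 -0.0064  0.039 ]
9.95 [0.55078769 0.13775197 0.26657239] [  0.66008661   3.20685735 -11.38539496] 0.11682443352454004
```

>>> {"method": "jog_arm", "body": {"steps": [{"dp": [4.3,0,-7.3],"angular": [0,0,0],"fingers": 5},{"dp": [4.3,0,-7.3],"angular": [0,0,0],"fingers": 5},{"dp": [4.3,0,-7.3],"angular": [0,0,0],"fingers": 5},{"dp": [4.3,0,-7.3],"angular": [0,0,0],"fingers": 5},{"dp": [4.3,0,-7.3],"angular": [0,0,0],"fingers": 5}]}}

```text
t: 10.58
eef_pos: [0.5507, 0.13, 0.2628]
tool_rot: [[0.0, -0.999, 0.037], [-0.0, 0.037, 0.999], [-1.0, -0.0, -0.0]]
wrist_force: [-1.7, -2.2, -4.6]
finger_gap: 0.11
```

>>> {"method": "jog_arm", "body": {"steps": [{"dp": [-6.9,0,12.3],"angular": [0,0,0],"fingers": 5},{"dp": [-11.7,0,22.6],"angular": [0,0,0],"fingers": 5},{"dp": [-16.6,0,35.8],"angular": [0,0,0],"fingers": 5},{"dp": [-20.3,0,49.5],"angular": [0,0,0],"fingers": 5},{"dp": [-22.4,0,60.6],"angular": [0,0,0],"fingers": 5}]}}

```text
t: 11.2
eef_pos: [0.5534, 0.1915, 0.2868]
tool_rot: [[0.003, -0.999, 0.037], [-0.0, 0.037, 0.999], [-1.0, -0.003, -0.0]]
wrist_force: [-2.8, -6.3, 8.8]
finger_gap: 0.112
```

Run:
```python
from h import *
for n in('side','top'):
    for r in cores(read_camera(n)): print(n,*r)
o=arm.get_obs();print(o['t'],o['eef_pos'],o['wrist_force'],o['finger_gap'])
```

```text
side g 42 [268.  221.5] [11  9] [0.7592 0.1551 0.039 ]
side g 73 [343.3 260. ] [10  9] [0.5046 0.0907 0.039 ]
side y 58 [333.  252.9] [10  8] [0.5421 0.0941 0.039 ]
top g 12 [327.9 176.6] [4 4] [0.7642 0.1058 0.039 ]
top y 7 [364. 156.] [3 3] [ 0.8309 -0.0064  0.039 ]
11.3 [0.55353315 0.19249776 0.28716526] [-1.20405861 -4.25591344  7.55224141] 0.11703233980730454
```

>>> {"method": "jog_arm", "body": {"steps": [{"dp": [-1.5,0,14],"angular": [0,0,0],"fingers": 5},{"dp": [-1.8,0,28.1],"angular": [0,0,0],"fingers": 5},{"dp": [-0.9,0,42.2],"angular": [0,0,0],"fingers": 5},{"dp": [1.2,0,56.2],"angular": [0,0,0],"fingers": 5},{"dp": [4.6,0,69.9],"angular": [0,0,0],"fingers": 5}]}}

```text
t: 11.92
eef_pos: [0.5561, 0.2625, 0.2817]
tool_rot: [[0.003, -0.999, 0.036], [0.002, 0.036, 0.999], [-1.0, -0.003, 0.002]]
wrist_force: [0.2, -0.1, 5.6]
finger_gap: 0.119
```

>>> {"method": "jog_arm", "body": {"steps": [{"dp": [4.5,0,13.4],"angular": [0,0,0],"fingers": 5},{"dp": [10.2,0,26.4],"angular": [0,0,0],"fingers": 5},{"dp": [17,0,38.8],"angular": [0,0,0],"fingers": 5},{"dp": [24.8,0,50.5],"angular": [0,0,0],"fingers": 5},{"dp": [33.7,0,61.5],"angular": [0,0,0],"fingers": 5}]}}

```text
t: 12.55
eef_pos: [0.558, 0.3231, 0.2458]
tool_rot: [[-0.0, -0.999, 0.037], [0.0, 0.037, 0.999], [-1.0, 0.0, 0.0]]
wrist_force: [2.7, 0.5, -0.3]
finger_gap: 0.118
```

>>> {"method": "jog_arm", "body": {"steps": [{"dp": [7.7,0,8.3],"angular": [0,0,0],"fingers": 5},{"dp": [16,0,16],"angular": [0,0,0],"fingers": 5},{"dp": [24.8,0,23],"angular": [0,0,0],"fingers": 5},{"dp": [31.7,0,27.9],"angular": [0,0,0],"fingers": 5},{"dp": [38.9,0,32.5],"angular": [0,0,0],"fingers": 5}]}}

```text
t: 13.18
eef_pos: [0.559, 0.3549, 0.2072]
tool_rot: [[-0.0, -0.999, 0.037], [0.0, 0.037, 0.999], [-1.0, 0.0, 0.0]]
wrist_force: [3.0, 2.2, -1.9]
finger_gap: 0.117
```

>>> {"method": "jog_arm", "body": {"steps": [{"dp": [2.5,0,1.5],"angular": [0,0,0],"fingers": 5},{"dp": [4.9,0,2.8],"angular": [0,0,0],"fingers": 5},{"dp": [4.9,0,2.8],"angular": [0,0,0],"fingers": 5},{"dp": [4.9,0,2.8],"angular": [0,0,0],"fingers": 5}]}}

```text
t: 13.68
eef_pos: [0.559, 0.3574, 0.203]
tool_rot: [[-0.0, -0.999, 0.037], [0.0, 0.037, 0.999], [-1.0, 0.0, 0.0]]
wrist_force: [1.4, 2.0, -1.8]
finger_gap: 0.113
```

Run:
```python
from h import *
for n in('side','top'):
    c=read_camera(n)
    for r in cores(c): print(n,*r)
    if n=='side': cv2.imwrite('pics/v9.png',cv2.resize(c['image'][170:310,200:400],(600,420),interpolation=3))
o=arm.get_obs();print(o['t'],o['eef_pos'],o['wrist_force'],o['moment'],o['finger_gap'])
```

```text
side g 46 [321.7 241.8] [8 8] [0.5937 0.0902 0.039 ]
side g 73 [343.3 260. ] [10  9] [0.5046 0.0907 0.039 ]
side y 67 [332.8 252.4] [10  8] [0.5438 0.0934 0.039 ]
top g 121 [320.5 176.1] [16 12] [0.7657 0.1288 0.039 ]
top g 8 [334.4 226.6] [7 3] [0.6063 0.0869 0.039 ]
top g 11 [332.9 232.1] [8 6] [0.5894 0.0915 0.039 ]
top g 17 [335.1 259.9] [8 9] [0.5044 0.0855 0.039 ]
top y 7 [364. 156.] [3 3] [ 0.8309 -0.0064  0.039 ]
top y 31 [332.8 247.1] [9 9] [0.5435 0.0919 0.039 ]
13.775 [0.5590288  0.35732197 0.20296328] [ 2.12820523  2.66444884 -2.03304233] [ 0.16197011 -0.26970315 -0.02961395] 0.11324576722473449
```

View pics/v9.png

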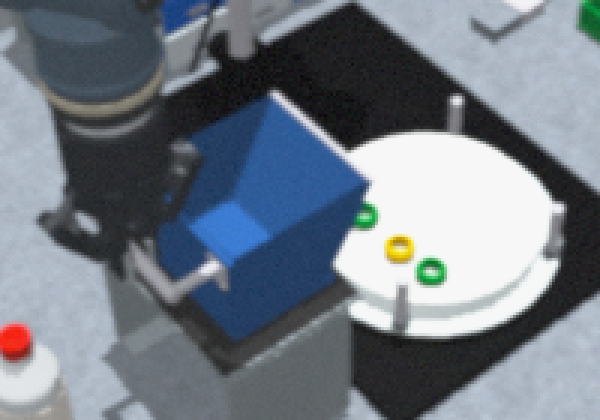

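All three cores lie in the dish, at about (322,242), (333,252) and (343,260) in the side view, and the tub stands upright. Releasing it.

>>> {"method": "jog_arm", "body": {"steps": [{"dp": [0,0,0],"angular": [0,0,0],"fingers": 35},{"dp": [0,0,0],"angular": [0,0,0],"fingers": 35},{"dp": [0,0,0],"angular": [0,0,0],"fingers": 35},{"dp": [-30,0,0],"angular": [0,0,0],"fingers": 35},{"dp": [-80,0,0],"angular": [0,0,0],"fingers": 35}]}}

```text
t: 14.4
eef_pos: [0.5584, 0.3569, 0.2822]
tool_rot: [[-0.003, -0.999, 0.037], [-0.002, 0.037, 0.999], [-1.0, 0.003, -0.002]]
wrist_force: [0.3, -0.0, -0.5]
finger_gap: 0.413
```

>>> {"method": "jog_arm", "body": {"steps": [{"dp": [-50,0,0],"angular": [0,0,0],"fingers": 35},{"dp": [-60,60,0],"angular": [0,0,0],"fingers": 35},{"dp": [-60,120,-20],"angular": [0,0,0],"fingers": 35},{"dp": [-60,180,-50],"angular": [0,0,0],"fingers": 35},{"dp": [-60,220,-90],"angular": [0,0,0],"fingers": 35}]}}

```text
t: 15.02
eef_pos: [0.3339, 0.2749, 0.3428]
tool_rot: [[0.0, -0.999, 0.035], [0.0, 0.035, 0.999], [-1.0, -0.0, 0.0]]
wrist_force: [0.9, 0.7, 0.9]
finger_gap: 0.408
```

Run:
```python
from h import *
c=read_camera('top')
for r in cores(c): print(*r)
cv2.imwrite('pics/v10.png',cv2.resize(c['image'][140:300,225:415],None,fx=4,fy=4,interpolation=3)[:600])
o=arm.get_obs();print(o['t'],o['eef_pos'],o['tool_rot'][:,2].round(3),o['wrist_force'],o['joint_positions'].round(1))
```

```text
g 119 [320.4 176. ] [16 12] [0.7661 0.1291 0.039 ]
g 8 [334.4 226.6] [7 3] [0.6063 0.0869 0.039 ]
g 11 [332.9 232.1] [8 6] [0.5894 0.0915 0.039 ]
g 17 [335.1 259.9] [8 9] [0.5044 0.0855 0.039 ]
y 7 [364. 156.] [3 3] [ 0.8309 -0.0064  0.039 ]
y 32 [332.7 247. ] [9 9] [0.5436 0.0923 0.039 ]
15.075 [0.32804629 0.26949252 0.34334312] [ 0.036  0.999 -0.003] [-4.38672034 -3.87656666 -0.72413587] [39.4  3.   2.6 89.8 -0.  41.5]
```

View pics/v10.png

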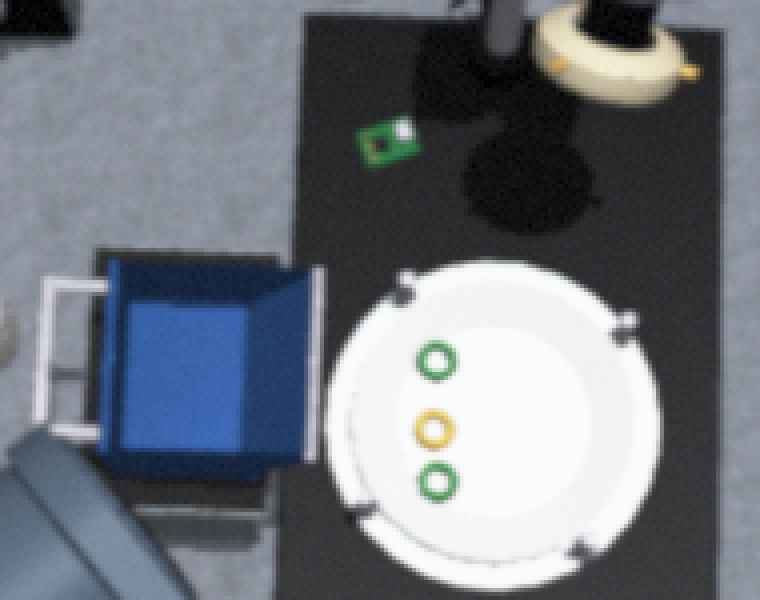

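Top view: the tub is empty and back in place. Cores are at crop (437,360) green, (435,430) yellow and (437,482) green, three in all. Next is turning the dish by gripping its posts.

Run:
```python
from h import *
D=np.array([.5496,.0475])
def post(a,r=.117): return D+r*np.array([np.cos(np.radians(a)),np.sin(np.radians(a))])
A=np.array([.328,.2695,.343]);B=np.array([*post(213.5),.15]);rows=[]
for i in range(1,11):
    t=i/10; rows.append((*(A+(B-A)*t),88-97*t,40))
g=(*post(213.5),.058,-9)
plan([rows[:5],rows[5:]])
plan([[(*g,40)]],B,-9)
arc=[(*post(a),.058,-9,5) for a in np.linspace(213.5,308,11)[1:]]
plan([arc[:5],arc[5:]],g[:3],-9)
```

```text
--
[19.7, -13.4, -28.1] [0.168, -0.003, -0.003] 40
[39.0, -26.9, -56.3] [0.338, -0.003, -0.003] 40
[58.4, -40.4, -84.4] [0.507, -0.003, -0.002] 40
[77.7, -53.9, -112.6] [0.676, -0.004, -0.002] 40
[97.0, -67.3, -140.7] [0.846, -0.004, -0.002] 40
--
[19.3, -30.0, -8.7] [0.169, 0.0, 0.0] 40
[38.6, -60.0, -17.3] [0.339, 0.0, 0.0] 40
[57.9, -90.0, -26.0] [0.508, 0.0, 0.0] 40
[77.2, -120.0, -34.6] [0.677, 0.0, 0.0] 40
[96.5, -150.0, -43.3] [0.846, 0.0, 0.0] 40
--
[92.0, 0.0, 0.0] [0.0, 0.0, 0.0] 40
--
[0.0, -13.1, 14.1] [0.0, 0.0, 0.0] 5
[0.0, -23.7, 30.3] [0.0, 0.0, 0.0] 5
[0.0, -31.5, 47.9] [0.0, 0.0, 0.0] 5
[0.0, -36.3, 66.5] [0.0, 0.0, 0.0] 5
[0.0, -38.0, 85.8] [0.0, 0.0, 0.0] 5
--
[0.0, 1.5, 19.2] [0.0, 0.0, 0.0] 5
[0.0, 6.1, 37.9] [0.0, 0.0, 0.0] 5
[0.0, 13.8, 55.6] [0.0, 0.0, 0.0] 5
[0.0, 24.2, 71.8] [0.0, 0.0, 0.0] 5
[0.0, 37.2, 86.1] [0.0, 0.0, 0.0] 5
```

>>> {"method": "jog_arm", "body": {"steps": [{"dp": [20,-13,-28],"angular": [0.168,0,0],"fingers": 40},{"dp": [39,-27,-56],"angular": [0.338,0,0],"fingers": 40},{"dp": [58,-40,-84],"angular": [0.507,0,0],"fingers": 40},{"dp": [78,-54,-113],"angular": [0.676,0,0],"fingers": 40},{"dp": [97,-67,-141],"angular": [0.846,0,0],"fingers": 40}]}}

```text
t: 15.7
eef_pos: [0.3983, 0.1312, 0.2455]
tool_rot: [[0.0, -0.631, 0.776], [0.0, 0.776, 0.631], [-1.0, -0.0, 0.0]]
wrist_force: [0.8, 0.0, 0.5]
finger_gap: 0.469
```

>>> {"method": "jog_arm", "body": {"steps": [{"dp": [19,-30,-9],"angular": [0.169,0,0],"fingers": 40},{"dp": [39,-60,-17],"angular": [0.339,0,0],"fingers": 40},{"dp": [58,-90,-26],"angular": [0.508,0,0],"fingers": 40},{"dp": [77,-120,-35],"angular": [0.677,0,0],"fingers": 40},{"dp": [96,-150,-43],"angular": [0.846,0,0],"fingers": 40}]}}

```text
t: 16.32
eef_pos: [0.4603, -0.0121, 0.1495]
tool_rot: [[0.0, 0.163, 0.987], [0.0, 0.987, -0.163], [-1.0, 0.0, 0.0]]
wrist_force: [0.5, -0.1, 1.0]
finger_gap: 0.468
```

>>> {"method": "jog_arm", "body": {"steps": [{"dp": [0,0,0],"angular": [0,0,0],"fingers": 40},{"dp": [0,0,0],"angular": [0,0,0],"fingers": 40}]}}

```text
t: 16.58
eef_pos: [0.4598, -0.0109, 0.1501]
tool_rot: [[-0.0, 0.156, 0.988], [0.0, 0.988, -0.156], [-1.0, 0.0, -0.0]]
wrist_force: [-0.9, -0.1, 1.0]
finger_gap: 0.468
```

Run:
```python
from h import *
o=arm.get_obs();print(o['t'],o['eef_pos'],o['tool_rot'].round(3).tolist(),o['joint_positions'].round(1))
plan([[(.4525,-.017,.15,-9,40),(.4525,-.017,.058,-9,40)]])
```

```text
16.575 [ 0.45976918 -0.01086848  0.15010169] [[-0.0, 0.156, 0.988], [0.0, 0.988, -0.156], [-1.0, 0.0, -0.0]] [ -1.4   9.9 -18.   62.1   0.   97.6]
--
[0.1, -7.2, -6.2] [0.0, -0.0, -0.0] 40
[92.1, -7.2, -6.2] [0.0, -0.0, -0.0] 40
```

>>> {"method": "jog_arm", "body": {"steps": [{"dp": [0,-7,-6],"angular": [0,0,0],"fingers": 40},{"dp": [50,-7,-6],"angular": [0,0,0],"fingers": 40},{"dp": [92,-7,-6],"angular": [0,0,0],"fingers": 40},{"dp": [92,-7,-6],"angular": [0,0,0],"fingers": 40}]}}

```text
t: 17.08
eef_pos: [0.4503, -0.0165, 0.0564]
tool_rot: [[-0.005, 0.156, 0.988], [0.0, 0.988, -0.156], [-1.0, -0.0, -0.005]]
wrist_force: [-0.7, 0.7, -0.3]
finger_gap: 0.469
```

>>> {"method": "jog_arm", "body": {"steps": [{"dp": [0,0,0],"angular": [0,0,0],"fingers": 5},{"dp": [0,0,0],"angular": [0,0,0],"fingers": 5},{"dp": [0,0,0],"angular": [0,0,0],"fingers": 5},{"dp": [0,0,0],"angular": [0,0,0],"fingers": 5}]}}

```text
t: 17.58
eef_pos: [0.4544, -0.0168, 0.0599]
tool_rot: [[0.004, 0.157, 0.988], [0.0, 0.988, -0.157], [-1.0, 0.001, 0.004]]
wrist_force: [-0.5, 1.2, 7.9]
finger_gap: 0.121
```

>>> {"method": "jog_arm", "body": {"steps": [{"dp": [0,-13.1,14.1],"angular": [0,0,0],"fingers": 5},{"dp": [0,-23.7,30.3],"angular": [0,0,0],"fingers": 5},{"dp": [0,-31.5,47.9],"angular": [0,0,0],"fingers": 5},{"dp": [0,-36.3,66.5],"angular": [0,0,0],"fingers": 5},{"dp": [0,-38,85.8],"angular": [0,0,0],"fingers": 5}]}}

```text
t: 18.2
eef_pos: [0.5321, -0.0696, 0.0597]
tool_rot: [[0.001, 0.158, 0.987], [-0.003, 0.987, -0.158], [-1.0, -0.002, 0.002]]
wrist_force: [-5.9, -1.1, 9.9]
finger_gap: 0.121
```

Run:
```python
from h import *
o=arm.get_obs();print(o['t'],o['eef_pos'],o['wrist_force'],o['moment'],o['finger_gap'])
for n in ('side','top'):
    for r in cores(read_camera(n)): print(*r)
```

```text
18.2 [ 0.53208014 -0.06956506  0.05974863] [-5.93998777 -1.0520026   9.87000408] [-0.27840174  1.23759577  0.56405177] 0.12121422626442777
g 66 [326.  253.6] [9 9] [0.553  0.1105 0.039 ]
g 71 [359.3 254.8] [10  9] [0.4886 0.0444 0.039 ]
y 66 [345.3 254.9] [10  9] [0.5143 0.0737 0.039 ]
g 120 [320.3 176.1] [16 12] [0.7658 0.1292 0.039 ]
g 9 [327.9 242. ] [8 4] [0.5589 0.1067 0.039 ]
g 10 [327.4 248. ] [7 3] [0.5406 0.1083 0.039 ]
g 16 [351.6 265.6] [8 9] [0.4872 0.0362 0.039 ]
y 8 [363.9 155.9] [3 3] [ 0.8313 -0.006   0.039 ]
y 31 [340.1 256.8] [9 9] [0.5138 0.0704 0.039 ]
```

>>> {"method": "jog_arm", "body": {"steps": [{"dp": [0,1.5,19.2],"angular": [0,0,0],"fingers": 5},{"dp": [0,6.1,37.9],"angular": [0,0,0],"fingers": 5},{"dp": [0,13.8,55.6],"angular": [0,0,0],"fingers": 5},{"dp": [0,24.2,71.8],"angular": [0,0,0],"fingers": 5},{"dp": [0,37.2,86.1],"angular": [0,0,0],"fingers": 5}]}}

```text
t: 18.92
eef_pos: [0.6229, -0.0445, 0.0596]
tool_rot: [[0.001, 0.157, 0.988], [0.0, 0.988, -0.157], [-1.0, 0.0, 0.001]]
wrist_force: [-4.9, 2.7, 5.0]
finger_gap: 0.12
```

>>> {"method": "jog_arm", "body": {"steps": [{"dp": [0,0,0],"angular": [0,0,0],"fingers": 5},{"dp": [0,0,0],"angular": [0,0,0],"fingers": 40},{"dp": [0,0,0],"angular": [0,0,0],"fingers": 40},{"dp": [-30,0,0],"angular": [0,0,0],"fingers": 40},{"dp": [-50,0,0],"angular": [0,0,0],"fingers": 40}]}}

```text
t: 19.55
eef_pos: [0.6225, -0.045, 0.1091]
tool_rot: [[0.001, 0.158, 0.987], [-0.0, 0.987, -0.158], [-1.0, 0.0, 0.001]]
wrist_force: [0.3, -0.6, -0.2]
finger_gap: 0.465
```

Run:
```python
from h import *
o=arm.get_obs();print(o['t'],o['eef_pos'],o['wrist_force'],o['joint_positions'].round())
for r in cores(read_camera('top')): print(*r)
D=np.array([.5496,.0475]);e=o['eef_pos'][:2]-D;print(np.degrees(np.arctan2(e[1],e[0])),np.hypot(*e))
```

```text
19.55 [ 0.62251972 -0.04503548  0.10912437] [ 0.3337868  -0.57816728 -0.19786868] [-4. 27.  1. 64. -0. 95.]
g 121 [320.4 176.1] [16 12] [0.7656 0.129  0.039 ]
g 10 [365.2 254.1] [7 4] [ 0.5221 -0.0048  0.039 ]
g 9 [333.9 256. ] [7 3] [0.5163 0.0889 0.039 ]
g 14 [334.3 261.7] [9 5] [0.499  0.0879 0.039 ]
g 7 [364.  260.4] [7 3] [ 0.5029 -0.0009  0.039 ]
y 8 [363.9 155.9] [3 3] [ 0.8313 -0.006   0.039 ]
y 35 [351.2 258.9] [10  9] [0.5074 0.0373 0.039 ]
-51.761219506675324 0.11781383944376914
```

Run:
```python
from h import *
D=np.array([.5496,.0475])
def post(a,r=.1175): return D+r*np.array([np.cos(np.radians(a)),np.sin(np.radians(a))])
P=lambda a,z:[*post(a),z]
plan([[(*P(218.2,.109),-9,40)]],P(308.2,.109),-9)
arc=[(*P(a,.058),-9,5) for a in np.linspace(218.2,308.2,11)[1:]]
plan([arc[:5],arc[5:]],P(218.2,.058),-9)
```

```text
--
[0.0, -6.4, -166.0] [0.0, 0.0, 0.0] 40
--
[0.0, -11.4, 14.5] [0.0, 0.0, 0.0] 5
[0.0, -20.5, 30.5] [0.0, 0.0, 0.0] 5
[0.0, -26.8, 47.8] [0.0, 0.0, 0.0] 5
[0.0, -30.5, 65.9] [0.0, 0.0, 0.0] 5
[0.0, -31.2, 84.3] [0.0, 0.0, 0.0] 5
--
[0.0, 2.2, 18.3] [0.0, 0.0, 0.0] 5
[0.0, 7.1, 36.1] [0.0, 0.0, 0.0] 5
[0.0, 14.8, 52.8] [0.0, 0.0, 0.0] 5
[0.0, 25.1, 68.2] [0.0, 0.0, 0.0] 5
[0.0, 37.6, 81.7] [0.0, 0.0, 0.0] 5
```

>>> {"method": "jog_arm", "body": {"steps": [{"dp": [0,-2,-55],"angular": [0,0,0],"fingers": 40},{"dp": [0,-4,-110],"angular": [0,0,0],"fingers": 40},{"dp": [0,-6,-166],"angular": [0,0,0],"fingers": 40},{"dp": [0,-6,-166],"angular": [0,0,0],"fingers": 40}]}}

```text
t: 20.1
eef_pos: [0.4527, -0.0243, 0.1075]
tool_rot: [[-0.003, 0.157, 0.988], [0.0, 0.988, -0.157], [-1.0, -0.0, -0.003]]
wrist_force: [1.4, -0.4, -0.1]
finger_gap: 0.468
```

Descend, grip, sweep, release and lift for stroke 2.

>>> {"method": "jog_arm", "body": {"steps": [{"dp": [0,0,0],"angular": [0,0,0],"fingers": 40},{"dp": [49,0,0],"angular": [0,0,0],"fingers": 40},{"dp": [49,0,0],"angular": [0,0,0],"fingers": 40},{"dp": [49,0,0],"angular": [0,0,0],"fingers": 5},{"dp": [49,0,0],"angular": [0,0,0],"fingers": 5}]}}

```text
t: 20.72
eef_pos: [0.4591, -0.0246, 0.0602]
tool_rot: [[0.002, 0.157, 0.988], [0.0, 0.988, -0.157], [-1.0, 0.001, 0.002]]
wrist_force: [2.5, 1.1, -0.5]
finger_gap: 0.118
```

>>> {"method": "jog_arm", "body": {"steps": [{"dp": [0,0,0],"angular": [0,0,0],"fingers": 5},{"dp": [0,0,0],"angular": [0,0,0],"fingers": 5},{"dp": [0,0,0],"angular": [0,0,0],"fingers": 5}]}}

```text
t: 21.1
eef_pos: [0.4591, -0.0246, 0.0602]
tool_rot: [[0.003, 0.157, 0.988], [0.0, 0.988, -0.157], [-1.0, 0.001, 0.003]]
wrist_force: [1.5, 0.3, 6.9]
finger_gap: 0.114
```

>>> {"method": "jog_arm", "body": {"steps": [{"dp": [0,-11.4,14.5],"angular": [0,0,0],"fingers": 5},{"dp": [0,-20.5,30.5],"angular": [0,0,0],"fingers": 5},{"dp": [0,-26.8,47.8],"angular": [0,0,0],"fingers": 5},{"dp": [0,-30.5,65.9],"angular": [0,0,0],"fingers": 5},{"dp": [0,-31.2,84.3],"angular": [0,0,0],"fingers": 5}]}}

```text
t: 21.72
eef_pos: [0.5361, -0.0697, 0.06]
tool_rot: [[0.0, 0.158, 0.987], [-0.001, 0.987, -0.158], [-1.0, -0.001, 0.001]]
wrist_force: [-2.6, -0.9, 7.3]
finger_gap: 0.114
```

>>> {"method": "jog_arm", "body": {"steps": [{"dp": [0,2.2,18.3],"angular": [0,0,0],"fingers": 5},{"dp": [0,7.1,36.1],"angular": [0,0,0],"fingers": 5},{"dp": [0,14.8,52.8],"angular": [0,0,0],"fingers": 5},{"dp": [0,25.1,68.2],"angular": [0,0,0],"fingers": 5},{"dp": [0,37.6,81.7],"angular": [0,0,0],"fingers": 5}]}}

```text
t: 22.35
eef_pos: [0.6225, -0.044, 0.0599]
tool_rot: [[-0.0, 0.157, 0.988], [0.001, 0.988, -0.157], [-1.0, 0.0, -0.0]]
wrist_force: [-6.5, 1.3, 10.0]
finger_gap: 0.122
```

>>> {"method": "jog_arm", "body": {"steps": [{"dp": [0,0,0],"angular": [0,0,0],"fingers": 5},{"dp": [0,0,0],"angular": [0,0,0],"fingers": 40},{"dp": [0,0,0],"angular": [0,0,0],"fingers": 40},{"dp": [-30,0,0],"angular": [0,0,0],"fingers": 40},{"dp": [-50,0,0],"angular": [0,0,0],"fingers": 40}]}}

```text
t: 22.98
eef_pos: [0.6225, -0.0446, 0.1098]
tool_rot: [[0.0, 0.158, 0.987], [-0.0, 0.987, -0.158], [-1.0, -0.0, 0.0]]
wrist_force: [-0.5, 0.2, -0.0]
finger_gap: 0.465
```

>>> {"method": "jog_arm", "body": {"steps": [{"dp": [0,0,0],"angular": [0,0,0],"fingers": 40},{"dp": [0,-2,-55],"angular": [0,0,0],"fingers": 40},{"dp": [0,-4,-110],"angular": [0,0,0],"fingers": 40},{"dp": [0,-6,-166],"angular": [0,0,0],"fingers": 40},{"dp": [0,-6,-166],"angular": [0,0,0],"fingers": 40}]}}

```text
t: 23.6
eef_pos: [0.4522, -0.0238, 0.1077]
tool_rot: [[-0.005, 0.157, 0.988], [0.0, 0.988, -0.157], [-1.0, -0.0, -0.005]]
wrist_force: [2.3, -0.7, 1.0]
finger_gap: 0.47
```

Run:
```python
from h import *
o=arm.get_obs();print(o['t'],o['eef_pos'],o['wrist_force'],o['joint_positions'].round())
for n in ('side','top'):
    for r in cores(read_camera(n)): print(*r)
```

```text
23.6 [ 0.45222864 -0.02379156  0.10767575] [ 2.26845267 -0.71971483  0.95568068] [ -3.  11. -23.  56.   0.  96.]
g 56 [340.7 227.1] [9 8] [0.6002 0.0098 0.039 ]
g 66 [364.3 243.7] [10  9] [0.5086 0.0043 0.039 ]
y 64 [351.1 233.6] [10  8] [0.5612 0.0051 0.039 ]
g 119 [320.4 176.1] [16 12] [0.7658 0.129  0.039 ]
g 12 [362.3 226.2] [8 5] [0.6075 0.0024 0.039 ]
g 7 [359.3 231.6] [6 3] [0.5911 0.0118 0.039 ]
g 26 [363.5 259. ] [9 9] [5.071e-01 5.000e-04 3.900e-02]
y 8 [363.9 155.9] [3 3] [ 0.8313 -0.006   0.039 ]
y 27 [362.1 241.4] [9 8] [0.5609 0.0039 0.039 ]
```

Strokes 3 and 4 the same way.

>>> {"method": "jog_arm", "body": {"steps": [{"dp": [0,0,0],"angular": [0,0,0],"fingers": 40},{"dp": [49,0,0],"angular": [0,0,0],"fingers": 40},{"dp": [49,0,0],"angular": [0,0,0],"fingers": 40},{"dp": [49,0,0],"angular": [0,0,0],"fingers": 5},{"dp": [49,0,0],"angular": [0,0,0],"fingers": 5}]}}

```text
t: 24.32
eef_pos: [0.4587, -0.0243, 0.0612]
tool_rot: [[0.002, 0.157, 0.988], [-0.0, 0.988, -0.157], [-1.0, 0.0, 0.002]]
wrist_force: [0.6, 0.4, 0.4]
finger_gap: 0.119
```

>>> {"method": "jog_arm", "body": {"steps": [{"dp": [0,0,0],"angular": [0,0,0],"fingers": 5},{"dp": [0,0,0],"angular": [0,0,0],"fingers": 5},{"dp": [0,0,0],"angular": [0,0,0],"fingers": 5}]}}

```text
t: 24.7
eef_pos: [0.4588, -0.0243, 0.0611]
tool_rot: [[0.003, 0.157, 0.988], [-0.0, 0.988, -0.157], [-1.0, 0.0, 0.003]]
wrist_force: [0.4, -1.9, 6.6]
finger_gap: 0.117
```

>>> {"method": "jog_arm", "body": {"steps": [{"dp": [0,-11.4,14.5],"angular": [0,0,0],"fingers": 5},{"dp": [0,-20.5,30.5],"angular": [0,0,0],"fingers": 5},{"dp": [0,-26.8,47.8],"angular": [0,0,0],"fingers": 5},{"dp": [0,-30.5,65.9],"angular": [0,0,0],"fingers": 5},{"dp": [0,-31.2,84.3],"angular": [0,0,0],"fingers": 5}]}}

```text
t: 25.32
eef_pos: [0.5363, -0.0699, 0.061]
tool_rot: [[0.001, 0.159, 0.987], [-0.002, 0.987, -0.159], [-1.0, -0.002, 0.001]]
wrist_force: [-2.6, -3.0, 5.6]
finger_gap: 0.12
```

>>> {"method": "jog_arm", "body": {"steps": [{"dp": [0,2.2,18.3],"angular": [0,0,0],"fingers": 5},{"dp": [0,7.1,36.1],"angular": [0,0,0],"fingers": 5},{"dp": [0,14.8,52.8],"angular": [0,0,0],"fingers": 5},{"dp": [0,25.1,68.2],"angular": [0,0,0],"fingers": 5},{"dp": [0,37.6,81.7],"angular": [0,0,0],"fingers": 5}]}}

```text
t: 25.95
eef_pos: [0.623, -0.0438, 0.0609]
tool_rot: [[0.0, 0.158, 0.988], [0.0, 0.988, -0.158], [-1.0, 0.0, 0.0]]
wrist_force: [-5.0, -0.2, 7.3]
finger_gap: 0.115
```

>>> {"method": "jog_arm", "body": {"steps": [{"dp": [0,0,0],"angular": [0,0,0],"fingers": 5},{"dp": [0,0,0],"angular": [0,0,0],"fingers": 40},{"dp": [0,0,0],"angular": [0,0,0],"fingers": 40},{"dp": [-30,0,0],"angular": [0,0,0],"fingers": 40},{"dp": [-50,0,0],"angular": [0,0,0],"fingers": 40}]}}

```text
t: 26.58
eef_pos: [0.6226, -0.0441, 0.1109]
tool_rot: [[0.001, 0.158, 0.987], [0.0, 0.987, -0.158], [-1.0, 0.0, 0.0]]
wrist_force: [-0.2, -0.4, 0.1]
finger_gap: 0.464
```

>>> {"method": "jog_arm", "body": {"steps": [{"dp": [0,0,0],"angular": [0,0,0],"fingers": 40},{"dp": [0,-2,-55],"angular": [0,0,0],"fingers": 40},{"dp": [0,-4,-110],"angular": [0,0,0],"fingers": 40},{"dp": [0,-6,-166],"angular": [0,0,0],"fingers": 40},{"dp": [0,-6,-166],"angular": [0,0,0],"fingers": 40}]}}

```text
t: 27.2
eef_pos: [0.4524, -0.0233, 0.1087]
tool_rot: [[-0.005, 0.157, 0.988], [0.0, 0.988, -0.157], [-1.0, -0.0, -0.005]]
wrist_force: [1.1, -0.2, 0.5]
finger_gap: 0.469
```

Run:
```python
from h import *
o=arm.get_obs();print(o['t'],o['eef_pos'],o['wrist_force'],o['joint_positions'].round())
c=read_camera('side')
for r in cores(c): print(*r)
cv2.imwrite('pics/v11.png',cv2.resize(c['image'][170:310,200:400],(600,420),interpolation=3))
```

```text
27.2 [ 0.45238455 -0.02334741  0.10874616] [ 1.08386173 -0.2437549   0.45173774] [ -3.  11. -23.  56.   0.  96.]
g 59 [342.6 227.4] [9 8] [0.5957 0.0063 0.039 ]
g 59 [320.9 243.9] [ 9 10] [0.5892 0.097  0.039 ]
y 67 [329.6 236.3] [10  9] [0.5947 0.0589 0.039 ]
```

View pics/v11.png

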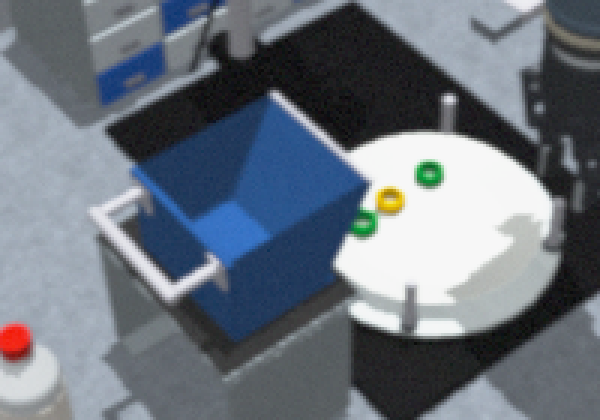

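All three cores are still in the dish, now on the +x side, and the tub is upright and empty. Stroke 4 completes the turn, and stroke 5 brings the cores to the free -x side.

>>> {"method": "jog_arm", "body": {"steps": [{"dp": [0,0,0],"angular": [0,0,0],"fingers": 40},{"dp": [50,0,0],"angular": [0,0,0],"fingers": 40},{"dp": [50,0,0],"angular": [0,0,0],"fingers": 40},{"dp": [50,0,0],"angular": [0,0,0],"fingers": 5},{"dp": [50,0,0],"angular": [0,0,0],"fingers": 5}]}}

```text
t: 27.88
eef_pos: [0.459, -0.0238, 0.0612]
tool_rot: [[0.002, 0.157, 0.988], [0.0, 0.988, -0.157], [-1.0, 0.0, 0.002]]
wrist_force: [1.3, 0.5, -1.4]
finger_gap: 0.122
```

>>> {"method": "jog_arm", "body": {"steps": [{"dp": [0,0,0],"angular": [0,0,0],"fingers": 5},{"dp": [0,0,0],"angular": [0,0,0],"fingers": 5},{"dp": [0,0,0],"angular": [0,0,0],"fingers": 5}]}}

```text
t: 28.25
eef_pos: [0.459, -0.0238, 0.0611]
tool_rot: [[0.003, 0.157, 0.988], [-0.0, 0.988, -0.157], [-1.0, 0.0, 0.003]]
wrist_force: [1.8, 0.1, 6.7]
finger_gap: 0.116
```

>>> {"method": "jog_arm", "body": {"steps": [{"dp": [0,-11.4,14.5],"angular": [0,0,0],"fingers": 5},{"dp": [0,-20.5,30.5],"angular": [0,0,0],"fingers": 5},{"dp": [0,-26.8,47.8],"angular": [0,0,0],"fingers": 5},{"dp": [0,-30.5,65.9],"angular": [0,0,0],"fingers": 5},{"dp": [0,-31.2,84.3],"angular": [0,0,0],"fingers": 5}]}}

```text
t: 28.88
eef_pos: [0.5363, -0.0692, 0.061]
tool_rot: [[0.0, 0.158, 0.987], [-0.002, 0.987, -0.158], [-1.0, -0.002, 0.001]]
wrist_force: [-1.9, -3.9, 5.8]
finger_gap: 0.115
```

>>> {"method": "jog_arm", "body": {"steps": [{"dp": [0,2.2,18.3],"angular": [0,0,0],"fingers": 5},{"dp": [0,7.1,36.1],"angular": [0,0,0],"fingers": 5},{"dp": [0,14.8,52.8],"angular": [0,0,0],"fingers": 5},{"dp": [0,25.1,68.2],"angular": [0,0,0],"fingers": 5},{"dp": [0,37.6,81.7],"angular": [0,0,0],"fingers": 5}]}}

```text
t: 29.5
eef_pos: [0.6228, -0.0433, 0.0609]
tool_rot: [[0.0, 0.157, 0.988], [0.0, 0.988, -0.157], [-1.0, 0.0, 0.0]]
wrist_force: [-4.5, 1.6, 6.9]
finger_gap: 0.12
```

>>> {"method": "jog_arm", "body": {"steps": [{"dp": [0,0,0],"angular": [0,0,0],"fingers": 5},{"dp": [0,0,0],"angular": [0,0,0],"fingers": 40},{"dp": [0,0,0],"angular": [0,0,0],"fingers": 40},{"dp": [-30,0,0],"angular": [0,0,0],"fingers": 40},{"dp": [-50,0,0],"angular": [0,0,0],"fingers": 40}]}}

```text
t: 30.12
eef_pos: [0.6226, -0.0438, 0.1108]
tool_rot: [[0.0, 0.158, 0.987], [-0.0, 0.987, -0.158], [-1.0, -0.0, 0.0]]
wrist_force: [0.8, -0.6, -0.4]
finger_gap: 0.466
```

>>> {"method": "jog_arm", "body": {"steps": [{"dp": [0,0,0],"angular": [0,0,0],"fingers": 40},{"dp": [0,-2,-55],"angular": [0,0,0],"fingers": 40},{"dp": [0,-4,-110],"angular": [0,0,0],"fingers": 40},{"dp": [0,-6,-166],"angular": [0,0,0],"fingers": 40},{"dp": [0,-6,-166],"angular": [0,0,0],"fingers": 40}]}}

```text
t: 30.75
eef_pos: [0.4524, -0.023, 0.1087]
tool_rot: [[-0.005, 0.157, 0.988], [0.0, 0.988, -0.157], [-1.0, -0.0, -0.005]]
wrist_force: [1.2, 0.1, 0.2]
finger_gap: 0.467
```

Run:
```python
from h import *
o=arm.get_obs();print(o['t'],o['eef_pos'],o['wrist_force'],o['joint_positions'].round())
for n in ('side','top'):
    for r in cores(read_camera(n)): print(*r)
```

```text
30.75 [ 0.45240668 -0.02300115  0.10873313] [1.1661785  0.07925018 0.18872579] [ -3.  11. -23.  56.   0.  96.]
g 53 [321.3 242.6] [9 9] [0.5922 0.0929 0.039 ]
g 70 [344.6 260. ] [10  9] [0.5023 0.0877 0.039 ]
y 74 [333.5 252.8] [10  9] [0.5414 0.093  0.039 ]
g 120 [320.4 176. ] [16 12] [0.7659 0.1291 0.039 ]
g 12 [333.9 228.1] [8 5] [0.6018 0.0883 0.039 ]
g 10 [331.9 233.1] [8 4] [0.5863 0.0945 0.039 ]
g 6 [336.2 257.3] [5 2] [0.5123 0.0822 0.039 ]
g 13 [335.4 262.8] [9 6] [0.4956 0.0846 0.039 ]
y 8 [363.9 155.9] [3 3] [ 0.8313 -0.006   0.039 ]
y 29 [333.2 248. ] [8 9] [0.5406 0.0909 0.039 ]
```

>>> {"method": "jog_arm", "body": {"steps": [{"dp": [0,0,0],"angular": [0,0,0],"fingers": 40},{"dp": [50,0,0],"angular": [0,0,0],"fingers": 40},{"dp": [50,0,0],"angular": [0,0,0],"fingers": 40},{"dp": [50,0,0],"angular": [0,0,0],"fingers": 5},{"dp": [50,0,0],"angular": [0,0,0],"fingers": 5}]}}

```text
t: 31.48
eef_pos: [0.459, -0.0234, 0.0612]
tool_rot: [[0.002, 0.157, 0.988], [-0.0, 0.988, -0.157], [-1.0, 0.0, 0.002]]
wrist_force: [0.3, 0.6, -0.5]
finger_gap: 0.12
```

>>> {"method": "jog_arm", "body": {"steps": [{"dp": [0,0,0],"angular": [0,0,0],"fingers": 5},{"dp": [0,0,0],"angular": [0,0,0],"fingers": 5},{"dp": [0,0,0],"angular": [0,0,0],"fingers": 5}]}}

```text
t: 31.85
eef_pos: [0.459, -0.0234, 0.0611]
tool_rot: [[0.003, 0.157, 0.988], [-0.0, 0.988, -0.157], [-1.0, 0.0, 0.003]]
wrist_force: [0.7, 0.1, 6.2]
finger_gap: 0.121
```

>>> {"method": "jog_arm", "body": {"steps": [{"dp": [0,-11.4,14.5],"angular": [0,0,0],"fingers": 5},{"dp": [0,-20.5,30.5],"angular": [0,0,0],"fingers": 5},{"dp": [0,-26.8,47.8],"angular": [0,0,0],"fingers": 5},{"dp": [0,-30.5,65.9],"angular": [0,0,0],"fingers": 5},{"dp": [0,-31.2,84.3],"angular": [0,0,0],"fingers": 5}]}}

```text
t: 32.48
eef_pos: [0.536, -0.07, 0.0609]
tool_rot: [[-0.0, 0.159, 0.987], [-0.004, 0.987, -0.159], [-1.0, -0.004, 0.0]]
wrist_force: [-2.2, -10.0, 4.7]
finger_gap: 0.118
```

>>> {"method": "jog_arm", "body": {"steps": [{"dp": [0,2.2,18.3],"angular": [0,0,0],"fingers": 5},{"dp": [0,7.1,36.1],"angular": [0,0,0],"fingers": 5},{"dp": [0,14.8,52.8],"angular": [0,0,0],"fingers": 5},{"dp": [0,25.1,68.2],"angular": [0,0,0],"fingers": 5},{"dp": [0,37.6,81.7],"angular": [0,0,0],"fingers": 5}]}}

```text
t: 33.1
eef_pos: [0.6228, -0.0428, 0.0609]
tool_rot: [[-0.0, 0.157, 0.988], [0.001, 0.988, -0.157], [-1.0, 0.001, -0.0]]
wrist_force: [-3.2, 1.8, 8.8]
finger_gap: 0.116
```

>>> {"method": "jog_arm", "body": {"steps": [{"dp": [0,0,0],"angular": [0,0,0],"fingers": 5},{"dp": [0,0,0],"angular": [0,0,0],"fingers": 50},{"dp": [0,0,0],"angular": [0,0,0],"fingers": 50},{"dp": [-30,0,0],"angular": [0,0,0],"fingers": 50},{"dp": [-80,0,0],"angular": [0,0,0],"fingers": 50}]}}

```text
t: 33.72
eef_pos: [0.6212, -0.0433, 0.1391]
tool_rot: [[-0.004, 0.158, 0.987], [0.0, 0.987, -0.158], [-1.0, -0.0, -0.004]]
wrist_force: [1.3, -0.3, 0.7]
finger_gap: 0.585
```

>>> {"method": "jog_arm", "body": {"steps": [{"dp": [0,0,0],"angular": [0,0,0],"fingers": 50},{"dp": [0,0,0],"angular": [0,0,0],"fingers": 50}]}}

```text
t: 33.98
eef_pos: [0.6224, -0.0433, 0.1396]
tool_rot: [[-0.0, 0.158, 0.987], [0.0, 0.987, -0.158], [-1.0, -0.0, -0.0]]
wrist_force: [0.3, -0.4, -1.3]
finger_gap: 0.59
```

Run:
```python
from h import *
o=arm.get_obs();print(o['t'],o['eef_pos'],o['wrist_force'],o['joint_positions'].round())
for n in ('side','top'):
    c=read_camera(n)
    for r in cores(c): print(*r)
cv2.imwrite('pics/v12.png',cv2.resize(c['image'][140:300,225:415],None,fx=4,fy=4,interpolation=3)[:600])
```

```text
33.975 [ 0.62236513 -0.04334283  0.13959421] [ 0.25624284 -0.4449864  -1.25174285] [-4. 26.  3. 68.  0. 95.]
g 62 [364.2 242.3] [9 8] [0.5125 0.0008 0.039 ]
g 73 [342.6 259.7] [10  9] [0.5066 0.0912 0.039 ]
y 79 [355.9 249.8] [11  9] [0.5082 0.0385 0.039 ]
g 124 [320.3 176. ] [16 12] [0.7659 0.1292 0.039 ]
g 7 [364.1 253.7] [5 2] [ 0.5233 -0.0017  0.039 ]
g 27 [333.4 259.2] [9 9] [0.5065 0.0904 0.039 ]
g 11 [365.5 259.4] [8 6] [ 0.5062 -0.0053  0.039 ]
y 7 [364. 156.] [3 3] [ 0.8309 -0.0064  0.039 ]
y 35 [351.3 258.9] [10  9] [0.5074 0.0368 0.039 ]
```

View pics/v12.png

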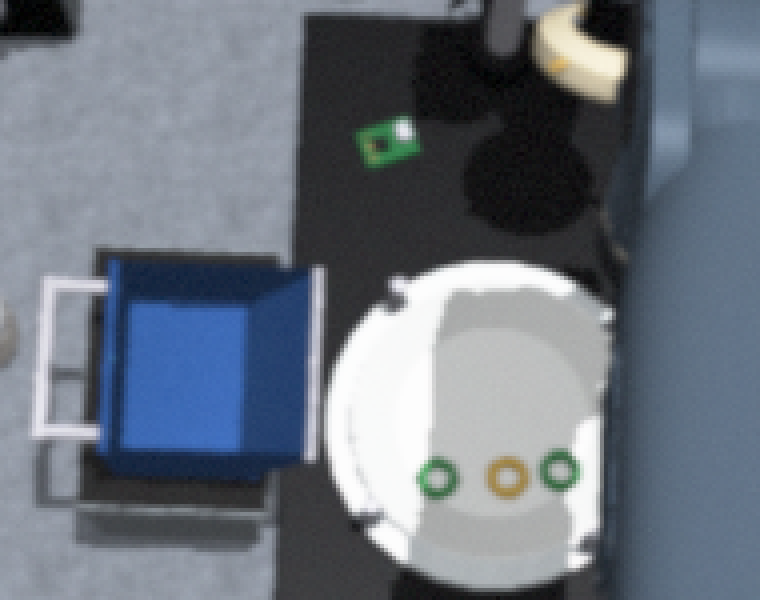

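The cores now lie on the -x side: green at crop (437,479), yellow (507,478), green (560,470). The dish has made well over a full turn. Picking the yellow core first.

>>> {"method": "jog_arm", "body": {"steps": [{"dp": [0,20,-42],"angular": [0,0,0],"fingers": 42},{"dp": [0,41,-84],"angular": [0,0,0],"fingers": 42},{"dp": [0,62,-126],"angular": [0,0,0],"fingers": 42},{"dp": [0,62,-126],"angular": [0,0,0],"fingers": 42},{"dp": [40,62,-126],"angular": [0,0,0],"fingers": 42}]}}

```text
t: 34.7
eef_pos: [0.5101, 0.0382, 0.1011]
tool_rot: [[0.005, 0.157, 0.988], [0.0, 0.988, -0.157], [-1.0, 0.001, 0.005]]
wrist_force: [1.1, 1.2, -0.9]
finger_gap: 0.491
```

>>> {"method": "jog_arm", "body": {"steps": [{"dp": [0,0,0],"angular": [0,0,0],"fingers": 42},{"dp": [0,0,0],"angular": [0,0,0],"fingers": 42},{"dp": [0,0,0],"angular": [0,0,0],"fingers": 42}]}}

```text
t: 35.08
eef_pos: [0.5089, 0.0377, 0.1008]
tool_rot: [[0.001, 0.158, 0.987], [0.0, 0.987, -0.158], [-1.0, 0.0, 0.001]]
wrist_force: [0.7, 0.6, 0.4]
finger_gap: 0.495
```

>>> {"method": "jog_arm", "body": {"steps": [{"dp": [40,0,-1],"angular": [0,0,0],"fingers": 42},{"dp": [60,0,-1],"angular": [0,0,0],"fingers": 42},{"dp": [66,0,-1],"angular": [0,0,0],"fingers": 42},{"dp": [66,0,-1],"angular": [0,0,0],"fingers": 42},{"dp": [66,0,-1],"angular": [0,0,0],"fingers": 42}]}}

```text
t: 35.7
eef_pos: [0.5078, 0.0381, 0.0349]
tool_rot: [[0.002, 0.157, 0.988], [0.0, 0.988, -0.157], [-1.0, 0.0, 0.002]]
wrist_force: [0.1, -0.9, -1.2]
finger_gap: 0.494
```

>>> {"method": "jog_arm", "body": {"steps": [{"dp": [0,0,0],"angular": [0,0,0],"fingers": 20},{"dp": [0,0,0],"angular": [0,0,0],"fingers": 20},{"dp": [0,0,0],"angular": [0,0,0],"fingers": 20},{"dp": [0,0,0],"angular": [0,0,0],"fingers": 20},{"dp": [0,0,0],"angular": [0,0,0],"fingers": 20}]}}

```text
t: 36.33
eef_pos: [0.5078, 0.0381, 0.0352]
tool_rot: [[0.002, 0.157, 0.988], [0.0, 0.988, -0.157], [-1.0, 0.001, 0.002]]
wrist_force: [-2.1, 0.0, 8.8]
finger_gap: 0.326
```

>>> {"method": "jog_arm", "body": {"steps": [{"dp": [-20,0,0],"angular": [0,0,0],"fingers": 15},{"dp": [-60,0,0],"angular": [0,0,0],"fingers": 15},{"dp": [-100,0,0],"angular": [0,0,0],"fingers": 15},{"dp": [-100,0,0],"angular": [0,0,0],"fingers": 15}]}}

```text
t: 36.83
eef_pos: [0.5091, 0.0382, 0.1372]
tool_rot: [[0.006, 0.157, 0.988], [0.001, 0.988, -0.157], [-1.0, 0.002, 0.006]]
wrist_force: [-0.2, -0.9, -1.2]
finger_gap: 0.327
```

Run:
```python
from h import *
o=arm.get_obs();print(o['t'],o['eef_pos'],o['finger_gap'])
for n in ('side',):
    for r in cores(read_camera(n)): print(*r)
    for r in cores(read_camera(n),.14): print(*r)
p0=o['eef_pos'].copy()
plan([[(.406,-.357,.14,-9,15)]])
```

```text
36.825 [0.50907049 0.03824224 0.13718807] 0.32747699222660304
g 67 [364.5 242.1] [10  9] [ 5.126e-01 -3.000e-04  3.900e-02]
g 74 [342.6 259.8] [10  9] [0.5063 0.0915 0.039 ]
y 42 [355.7 223.2] [ 7 10] [ 0.5827 -0.0346  0.039 ]
g 1119 [416.8 178.3] [49 38] [ 0.5286 -0.2232  0.14  ]
g 67 [364.5 242.1] [10  9] [0.4536 0.0705 0.14  ]
g 73 [342.5 259.8] [10  9] [0.4481 0.1529 0.14  ]
y 43 [356.  223.7] [ 7 10] [0.5145 0.0405 0.14  ]
--
[-6.1, -406.1, -37.7] [-0.001, 0.001, -0.0] 15
```

>>> {"method": "jog_arm", "body": {"steps": [{"dp": [0,-40,-4],"angular": [0,0,0],"fingers": 15},{"dp": [0,-95,-9],"angular": [0,0,0],"fingers": 15},{"dp": [0,-150,-14],"angular": [0,0,0],"fingers": 15},{"dp": [0,-205,-19],"angular": [0,0,0],"fingers": 15},{"dp": [0,-260,-24],"angular": [0,0,0],"fingers": 15}]}}

```text
t: 37.55
eef_pos: [0.441, -0.2162, 0.1326]
tool_rot: [[-0.002, 0.157, 0.988], [0.001, 0.988, -0.157], [-1.0, 0.001, -0.002]]
wrist_force: [0.5, -0.3, -0.2]
finger_gap: 0.329
```

>>> {"method": "jog_arm", "body": {"steps": [{"dp": [0,-55,-5],"angular": [0,0,0],"fingers": 15},{"dp": [0,-105,-10],"angular": [0,0,0],"fingers": 15},{"dp": [0,-146,-14],"angular": [0,0,0],"fingers": 15},{"dp": [0,-146,-14],"angular": [0,0,0],"fingers": 15},{"dp": [0,-146,-14],"angular": [0,0,0],"fingers": 15}]}}

```text
t: 38.17
eef_pos: [0.4049, -0.3562, 0.1326]
tool_rot: [[-0.002, 0.158, 0.987], [0.002, 0.987, -0.158], [-1.0, 0.002, -0.002]]
wrist_force: [-0.0, 0.3, -0.5]
finger_gap: 0.323
```

Run:
```python
from h import *
o=arm.get_obs();print(o['t'],o['eef_pos'],o['finger_gap'])
plan([[(.406,-.357,.026,-9,15)]])
c=read_camera('side');im=c['image'];hsv=cv2.cvtColor(im,cv2.COLOR_BGR2HSV)
for nm,lo,hi in(('G',(45,90,50),(85,255,255)),('Y',(20,110,90),(35,255,255))):
    m=cv2.inRange(hsv,lo,hi);n,l,s,ce=cv2.connectedComponentsWithStats(m)
    for i in range(1,n):
        if s[i,4]>200:
            h=cv2.convexHull(np.argwhere(l==i)[:,::-1]);q=cv2.approxPolyDP(h,3,True)[:,0]
            print(nm,ce[i].round(1),s[i].tolist(),[atz(c,*p,.035)[:2].round(3).tolist() for p in q])
```

```text
38.175 [ 0.40494769 -0.35618896  0.13264492] 0.32280882773207864
--
[106.6, -0.8, 1.4] [-0.001, -0.002, -0.002] 15
G [443.5 134.7] [418, 120, 51, 30, 778] [[0.63, -0.655], [0.616, -0.553], [0.762, -0.533], [0.782, -0.638]]
G [416.8 178.3] [393, 160, 49, 38, 1117] [[0.538, -0.381], [0.526, -0.35], [0.538, -0.265], [0.651, -0.275], [0.677, -0.308], [0.666, -0.402]]
Y [457.8 205.7] [442, 189, 29, 37, 628] [[0.461, -0.41], [0.441, -0.403], [0.37, -0.27], [0.459, -0.285], [0.475, -0.315]]
Y [ 89.2 354.5] [66, 315, 45, 70, 1805] [[0.769, 0.653], [0.732, 0.659], [0.614, 0.724], [0.648, 0.788], [0.674, 0.789], [0.803, 0.717]]
```

>>> {"method": "jog_arm", "body": {"steps": [{"dp": [50,0,1],"angular": [0,0,0],"fingers": 15},{"dp": [95,0,1],"angular": [0,0,0],"fingers": 15},{"dp": [107,0,1],"angular": [0,0,0],"fingers": 15},{"dp": [107,0,1],"angular": [0,0,0],"fingers": 15}]}}

```text
t: 38.72
eef_pos: [0.4068, -0.3563, 0.0269]
tool_rot: [[-0.001, 0.156, 0.988], [0.001, 0.988, -0.156], [-1.0, 0.001, -0.001]]
wrist_force: [0.2, -0.9, 0.1]
finger_gap: 0.328
```

>>> {"method": "jog_arm", "body": {"steps": [{"dp": [0,0,0],"angular": [0,0,0],"fingers": 50},{"dp": [0,0,0],"angular": [0,0,0],"fingers": 50},{"dp": [0,0,0],"angular": [0,0,0],"fingers": 50},{"dp": [-40,0,0],"angular": [0,0,0],"fingers": 50},{"dp": [-100,0,0],"angular": [0,0,0],"fingers": 42}]}}

```text
t: 39.35
eef_pos: [0.4056, -0.3563, 0.1269]
tool_rot: [[-0.002, 0.157, 0.988], [0.002, 0.988, -0.157], [-1.0, 0.002, -0.003]]
wrist_force: [0.5, 0.2, 1.1]
finger_gap: 0.493
```

>>> {"method": "jog_arm", "body": {"steps": [{"dp": [0,0,0],"angular": [0,0,0],"fingers": 42},{"dp": [0,40,4],"angular": [-0.1,0,0],"fingers": 42},{"dp": [0,95,15],"angular": [0.1,0,0],"fingers": 42},{"dp": [0,150,30],"angular": [0.25,0,0],"fingers": 42},{"dp": [0,200,40],"angular": [0.4,0,0],"fingers": 42}]}}

```text
t: 39.98
eef_pos: [0.4779, -0.1643, 0.1266]
tool_rot: [[0.0, 0.534, 0.845], [0.0, 0.845, -0.534], [-1.0, 0.0, -0.0]]
wrist_force: [1.3, 0.2, 0.2]
finger_gap: 0.491
```

>>> {"method": "jog_arm", "body": {"steps": [{"dp": [0,0,0],"angular": [0.1,0,0],"fingers": 42},{"dp": [0,0,0],"angular": [0.1,0,0],"fingers": 42}]}}

```text
t: 40.22
eef_pos: [0.4775, -0.1652, 0.1266]
tool_rot: [[-0.001, 0.61, 0.793], [0.0, 0.793, -0.61], [-1.0, -0.0, -0.001]]
wrist_force: [-0.3, -0.3, -0.1]
finger_gap: 0.492
```

Run:
```python
from h import *
o=arm.get_obs();print(o['t'],o['eef_pos'],o['tool_rot'].round(3).tolist())
for n in ('side','top'):
    c=read_camera(n)
    for r in cores(c): print(*r)
    if n=='top': cv2.imwrite('pics/v13.png',cv2.resize(c['image'][195:325,320:520],None,fx=4,fy=4,interpolation=3))
# inward shift 5mm for g_b
D=np.array([.5496,.0475]);g=np.array([.5125,-.001]);u=(D-g)/np.hypot(*(D-g));t=g+.005*u;print(t)
plan([[(*t,.1,-38,42)]])
```

```text
40.225 [ 0.47746388 -0.16517271  0.12655406] [[-0.001, 0.61, 0.793], [0.0, 0.793, -0.61], [-1.0, -0.0, -0.001]]
g 66 [364.5 242.2] [10  9] [ 5.124e-01 -2.000e-04  3.900e-02]
g 63 [342.7 259.7] [10  9] [0.5063 0.0911 0.039 ]
g 123 [320.4 176.1] [16 12] [0.7657 0.129  0.039 ]
g 22 [365.5 256.9] [9 9] [ 0.5137 -0.0054  0.039 ]
g 8 [334.  256.1] [7 3] [0.5159 0.0886 0.039 ]
g 9 [334.9 261.8] [8 5] [0.4988 0.0861 0.039 ]
y 7 [364. 156.] [3 3] [ 0.8309 -0.0064  0.039 ]
[0.51553786 0.00297132]
--
[26.6, 157.3, -72.8] [0.007, -0.0, 0.0] 42
```

View pics/v13.png

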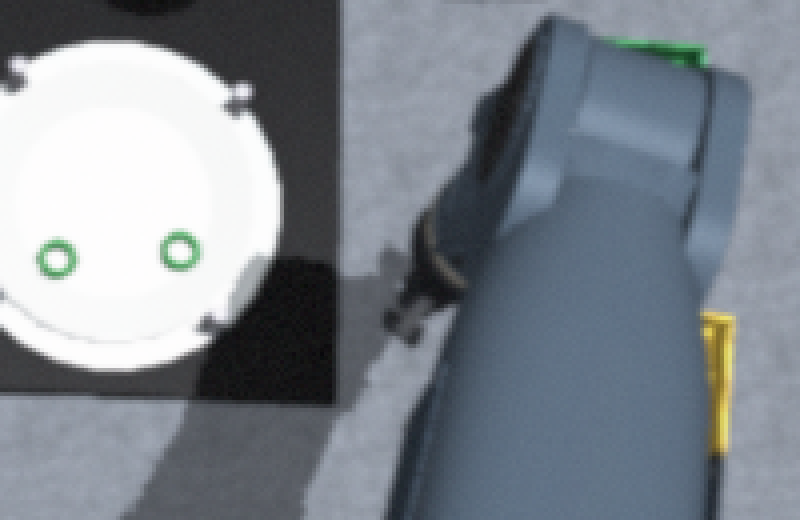

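Top view: the dish holds two green cores, at crop (57,258) and (180,250), and the yellow one is gone from it. Fetching the right-hand green.

>>> {"method": "jog_arm", "body": {"steps": [{"dp": [0,50,-23],"angular": [0,0,0],"fingers": 42},{"dp": [0,104,-47],"angular": [0,0,0],"fingers": 42},{"dp": [0,156,-71.5],"angular": [0,0,0],"fingers": 42},{"dp": [27,156,-71.5],"angular": [0,0,0],"fingers": 42},{"dp": [27,156,-71.5],"angular": [0,0,0],"fingers": 42}]}}

```text
t: 40.95
eef_pos: [0.5149, 0.0011, 0.0983]
tool_rot: [[-0.004, 0.61, 0.792], [-0.0, 0.792, -0.61], [-1.0, -0.002, -0.003]]
wrist_force: [-0.4, -0.2, -0.1]
finger_gap: 0.492
```

>>> {"method": "jog_arm", "body": {"steps": [{"dp": [0,0,0],"angular": [0,0,0],"fingers": 42},{"dp": [0,0,0],"angular": [0,0,0],"fingers": 42}]}}

```text
t: 41.2
eef_pos: [0.5168, 0.0003, 0.1007]
tool_rot: [[0.001, 0.613, 0.79], [0.0, 0.79, -0.613], [-1.0, 0.001, 0.001]]
wrist_force: [-0.5, 0.3, -0.8]
finger_gap: 0.492
```

>>> {"method": "jog_arm", "body": {"steps": [{"dp": [40,0,0],"angular": [0,0,0],"fingers": 42},{"dp": [60,0,0],"angular": [0,0,0],"fingers": 42},{"dp": [66,0,0],"angular": [0,0,0],"fingers": 42},{"dp": [66,0,0],"angular": [0,0,0],"fingers": 42},{"dp": [66,0,0],"angular": [0,0,0],"fingers": 42}]}}

```text
t: 41.82
eef_pos: [0.5172, 0.0012, 0.0349]
tool_rot: [[0.002, 0.612, 0.791], [0.0, 0.791, -0.612], [-1.0, 0.001, 0.001]]
wrist_force: [-0.5, 0.6, 0.7]
finger_gap: 0.492
```

>>> {"method": "jog_arm", "body": {"steps": [{"dp": [0,0,0],"angular": [0,0,0],"fingers": 15},{"dp": [0,0,0],"angular": [0,0,0],"fingers": 15},{"dp": [0,0,0],"angular": [0,0,0],"fingers": 15},{"dp": [0,0,0],"angular": [0,0,0],"fingers": 15},{"dp": [0,0,0],"angular": [0,0,0],"fingers": 15}]}}

```text
t: 42.45
eef_pos: [0.5172, 0.0012, 0.0352]
tool_rot: [[0.002, 0.611, 0.791], [-0.0, 0.791, -0.611], [-1.0, 0.001, 0.002]]
wrist_force: [-0.9, -1.3, 8.1]
finger_gap: 0.329
```

>>> {"method": "jog_arm", "body": {"steps": [{"dp": [-20,0,0],"angular": [0,0,0],"fingers": 15},{"dp": [-60,0,0],"angular": [0,0,0],"fingers": 15},{"dp": [-95,0,0],"angular": [0,0,0],"fingers": 15},{"dp": [-95,0,0],"angular": [0,0,0],"fingers": 15}]}}

```text
t: 42.95
eef_pos: [0.5183, 0.0014, 0.1319]
tool_rot: [[0.006, 0.611, 0.791], [0.0, 0.791, -0.611], [-1.0, 0.004, 0.004]]
wrist_force: [-0.3, 0.3, -0.6]
finger_gap: 0.326
```

Run:
```python
from h import *
o=arm.get_obs();print(o['t'],o['eef_pos'],o['finger_gap'])
for n in ('side',):
    for r in cores(read_camera(n)): print(*r)
plan([[(.581,-.349,.13,-5,15)]])
```

```text
42.95 [0.51828319 0.00137162 0.13191091] 0.32644097649679155
g 10 [371.8 219.3] [3 4] [ 0.5623 -0.0819  0.039 ]
g 72 [342.7 259.8] [10  9] [0.5062 0.0911 0.039 ]
--
[0.4, -238.3, 264.7] [-0.571, 0.003, -0.001] 15
```

>>> {"method": "jog_arm", "body": {"steps": [{"dp": [0,-36,40],"angular": [-0.1,0,0],"fingers": 15},{"dp": [0,-75,83],"angular": [-0.2,0,0],"fingers": 15},{"dp": [0,-114,126],"angular": [-0.3,0,0],"fingers": 15},{"dp": [0,-153,169],"angular": [-0.4,0,0],"fingers": 15},{"dp": [0,-190,211],"angular": [-0.5,0,0],"fingers": 15}]}}

```text
t: 43.62
eef_pos: [0.5667, -0.2798, 0.1275]
tool_rot: [[-0.001, 0.154, 0.988], [0.001, 0.988, -0.154], [-1.0, 0.001, -0.002]]
wrist_force: [0.8, 0.2, -0.7]
finger_gap: 0.323
```

>>> {"method": "jog_arm", "body": {"steps": [{"dp": [0,0,0],"angular": [0,0,0],"fingers": 15},{"dp": [0,0,0],"angular": [0,0,0],"fingers": 15}]}}

```text
t: 43.88
eef_pos: [0.5663, -0.2778, 0.1275]
tool_rot: [[-0.002, 0.159, 0.987], [0.001, 0.987, -0.159], [-1.0, 0.001, -0.002]]
wrist_force: [-0.0, 0.3, -0.9]
finger_gap: 0.331
```

Run:
```python
from h import *
o=arm.get_obs();print(o['t'],o['eef_pos'],o['finger_gap'])
plan([[(.581,-.349,.13,-5,15),(.581,-.349,.027,-5,15)]])
```

```text
43.875 [ 0.56629444 -0.27775038  0.12749394] 0.3314640603376827
--
[-2.6, -68.0, 25.8] [-0.072, -0.002, -0.001] 15
[100.4, -68.1, 26.0] [-0.072, -0.002, -0.001] 15
```

>>> {"method": "jog_arm", "body": {"steps": [{"dp": [-2,-43,26],"angular": [-0.05,0,0],"fingers": 15},{"dp": [-2,-86,52],"angular": [-0.072,0,0],"fingers": 15},{"dp": [-2,-86,52],"angular": [-0.072,0,0],"fingers": 15},{"dp": [50,-86,52],"angular": [-0.072,0,0],"fingers": 15},{"dp": [85,-86,52],"angular": [-0.072,0,0],"fingers": 15}]}}

```text
t: 44.5
eef_pos: [0.6042, -0.3686, 0.0419]
tool_rot: [[-0.002, 0.085, 0.996], [0.002, 0.996, -0.085], [-1.0, 0.001, -0.002]]
wrist_force: [0.4, 0.2, 0.1]
finger_gap: 0.329
```

>>> {"method": "jog_arm", "body": {"steps": [{"dp": [15,0,0],"angular": [0,0,0],"fingers": 15},{"dp": [15,0,0],"angular": [0,0,0],"fingers": 15},{"dp": [15,0,0],"angular": [0,0,0],"fingers": 42},{"dp": [15,0,0],"angular": [0,0,0],"fingers": 42},{"dp": [15,0,0],"angular": [0,0,0],"fingers": 42}]}}

```text
t: 45.12
eef_pos: [0.6054, -0.3715, 0.0299]
tool_rot: [[0.001, 0.086, 0.996], [-0.001, 0.996, -0.086], [-1.0, -0.001, 0.001]]
wrist_force: [-0.2, 0.4, 1.0]
finger_gap: 0.486
```

>>> {"method": "jog_arm", "body": {"steps": [{"dp": [-50,0,0],"angular": [0,0,0],"fingers": 42},{"dp": [-100,0,0],"angular": [0,0,0],"fingers": 42},{"dp": [-105,60,-10],"angular": [0,0,0],"fingers": 42},{"dp": [-105,120,-20],"angular": [-0.1,0,0],"fingers": 42},{"dp": [-105,180,-40],"angular": [-0.25,0,0],"fingers": 42}]}}

```text
t: 45.75
eef_pos: [0.5809, -0.1877, 0.1344]
tool_rot: [[0.002, -0.167, 0.986], [-0.0, 0.986, 0.167], [-1.0, -0.0, 0.002]]
wrist_force: [0.6, 0.2, 0.7]
finger_gap: 0.492
```

>>> {"method": "jog_arm", "body": {"steps": [{"dp": [0,60,-20],"angular": [-0.15,0,0],"fingers": 42},{"dp": [0,100,-40],"angular": [-0.3,0,0],"fingers": 42},{"dp": [0,130,-55],"angular": [-0.45,0,0],"fingers": 42},{"dp": [0,130,-55],"angular": [-0.6,0,0],"fingers": 42},{"dp": [0,130,-55],"angular": [-0.62,0,0],"fingers": 42}]}}

```text
t: 46.38
eef_pos: [0.5054, -0.0696, 0.1345]
tool_rot: [[0.001, -0.706, 0.708], [-0.0, 0.708, 0.706], [-1.0, -0.001, 0.001]]
wrist_force: [-0.3, 0.1, 0.7]
finger_gap: 0.494
```

Run:
```python
from h import *
o=arm.get_obs();print(o['t'],o['eef_pos'],o['tool_rot'].round(3).tolist(),o['joint_positions'].round())
for n in ('side','top'):
    c=read_camera(n)
    for r in cores(c): print(*r)
    if n=='side': S=cv2.resize(c['image'][150:240,380:500],(533,400),interpolation=3)
cv2.imwrite('pics/v14.png',S)
plan([[(.5095,.087,.1,45,42)]])
```

```text
46.375 [ 0.50543226 -0.06960582  0.13449405] [[0.001, -0.706, 0.708], [-0.0, 0.708, 0.706], [-1.0, -0.001, 0.001]] [ -8.  15. -13.  61.   0.  37.]
g 72 [342.6 259.8] [10  9] [0.5064 0.0914 0.039 ]
g 122 [320.4 176. ] [16 12] [0.7659 0.129  0.039 ]
g 9 [333.9 256. ] [7 3] [0.5163 0.0889 0.039 ]
g 11 [335.2 261.9] [8 5] [0.4984 0.0852 0.039 ]
y 7 [364. 156.] [3 3] [ 0.8309 -0.0064  0.039 ]
--
[34.2, 108.8, 113.4] [-0.004, 0.0, 0.0] 42
```

View pics/v14.png

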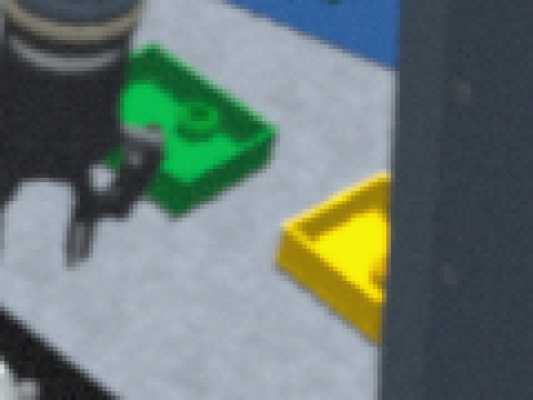

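The green core is in the green bin at crop (200,120), and the yellow core is just visible in the yellow bin at (380,272). Fetching the last green.

>>> {"method": "jog_arm", "body": {"steps": [{"dp": [0,36,38],"angular": [0,0,0],"fingers": 42},{"dp": [0,73,76],"angular": [0,0,0],"fingers": 42},{"dp": [0,109,113.5],"angular": [0,0,0],"fingers": 42},{"dp": [34,109,113.5],"angular": [0,0,0],"fingers": 42},{"dp": [34,109,113.5],"angular": [0,0,0],"fingers": 42}]}}

```text
t: 47.1
eef_pos: [0.5072, 0.0874, 0.0981]
tool_rot: [[-0.004, -0.705, 0.709], [-0.001, 0.709, 0.705], [-1.0, 0.002, -0.004]]
wrist_force: [-0.7, -0.5, 0.0]
finger_gap: 0.492
```

>>> {"method": "jog_arm", "body": {"steps": [{"dp": [0,0,0],"angular": [0,0,0],"fingers": 42},{"dp": [0,0,0],"angular": [0,0,0],"fingers": 42}]}}

```text
t: 47.35
eef_pos: [0.5094, 0.0868, 0.1009]
tool_rot: [[0.001, -0.705, 0.709], [0.0, 0.709, 0.705], [-1.0, -0.001, 0.001]]
wrist_force: [0.4, 0.1, -0.6]
finger_gap: 0.492
```

Run:
```python
from h import *
o=arm.get_obs();print(o['t'],o['eef_pos'],o['finger_gap'])
plan([[(.510,.087,.035,45,42)]])
```

```text
47.35 [0.50943068 0.08684955 0.10090215] 0.4918452479143342
--
[65.9, -0.2, 0.4] [-0.003, 0.001, 0.001] 42
```

>>> {"method": "jog_arm", "body": {"steps": [{"dp": [40,0,0.4],"angular": [0,0,0],"fingers": 42},{"dp": [60,0,0.4],"angular": [0,0,0],"fingers": 42},{"dp": [66,0,0.4],"angular": [0,0,0],"fingers": 42},{"dp": [66,0,0.4],"angular": [0,0,0],"fingers": 42},{"dp": [66,0,0.4],"angular": [0,0,0],"fingers": 42}]}}

```text
t: 47.98
eef_pos: [0.5098, 0.0878, 0.0349]
tool_rot: [[0.002, -0.706, 0.708], [0.0, 0.708, 0.706], [-1.0, -0.001, 0.002]]
wrist_force: [0.3, -0.5, 0.4]
finger_gap: 0.491
```

>>> {"method": "jog_arm", "body": {"steps": [{"dp": [0,0,0],"angular": [0,0,0],"fingers": 15},{"dp": [0,0,0],"angular": [0,0,0],"fingers": 15},{"dp": [0,0,0],"angular": [0,0,0],"fingers": 15},{"dp": [0,0,0],"angular": [0,0,0],"fingers": 15},{"dp": [0,0,0],"angular": [0,0,0],"fingers": 15}]}}

```text
t: 48.6
eef_pos: [0.5097, 0.0879, 0.0352]
tool_rot: [[0.002, -0.706, 0.708], [0.0, 0.708, 0.706], [-1.0, -0.001, 0.002]]
wrist_force: [-1.2, 0.5, 8.5]
finger_gap: 0.326
```

>>> {"method": "jog_arm", "body": {"steps": [{"dp": [-20,0,0],"angular": [0,0,0],"fingers": 15},{"dp": [-60,0,0],"angular": [0,0,0],"fingers": 15},{"dp": [-95,0,0],"angular": [0,0,0],"fingers": 15},{"dp": [-95,0,0],"angular": [0,0,0],"fingers": 15}]}}

```text
t: 49.1
eef_pos: [0.5108, 0.0881, 0.1319]
tool_rot: [[0.006, -0.706, 0.708], [0.001, 0.708, 0.706], [-1.0, -0.003, 0.005]]
wrist_force: [0.9, 0.1, 0.2]
finger_gap: 0.326
```

Run:
```python
from h import *
o=arm.get_obs();print(o['t'],o['eef_pos'],o['finger_gap'])
for n in ('side',):
    for r in cores(read_camera(n)): print(*r)
plan([[(.604,-.327,.13,-5,15)]])
```

```text
49.1 [0.51079261 0.08812821 0.13192645] 0.3261398289642279
g 59 [343.7 235.4] [11  8] [0.5706 0.0259 0.039 ]
--
[0.3, -360.3, -226.3] [0.871, 0.003, 0.0] 15
```

>>> {"method": "jog_arm", "body": {"steps": [{"dp": [0,-36,-23],"angular": [0.1,0,0],"fingers": 15},{"dp": [0,-80,-50],"angular": [0.2,0,0],"fingers": 15},{"dp": [0,-125,-79],"angular": [0.3,0,0],"fingers": 15},{"dp": [0,-170,-107],"angular": [0.4,0,0],"fingers": 15},{"dp": [0,-210,-132],"angular": [0.5,0,0],"fingers": 15}]}}

```text
t: 49.78
eef_pos: [0.5633, -0.1559, 0.1276]
tool_rot: [[-0.002, -0.277, 0.961], [0.001, 0.961, 0.277], [-1.0, 0.001, -0.001]]
wrist_force: [0.3, 0.4, -0.0]
finger_gap: 0.331
```

>>> {"method": "jog_arm", "body": {"steps": [{"dp": [0,0,0],"angular": [0.1,0,0],"fingers": 15},{"dp": [0,0,0],"angular": [0.2,0,0],"fingers": 15},{"dp": [0,0,0],"angular": [0.3,0,0],"fingers": 15},{"dp": [0,0,0],"angular": [0.37,0,0],"fingers": 15},{"dp": [0,0,0],"angular": [0.37,0,0],"fingers": 15}]}}

```text
t: 50.4
eef_pos: [0.5631, -0.154, 0.1277]
tool_rot: [[-0.002, 0.085, 0.996], [0.001, 0.996, -0.085], [-1.0, 0.0, -0.002]]
wrist_force: [-0.4, -0.2, 0.1]
finger_gap: 0.328
```

Run:
```python
from h import *
o=arm.get_obs();print(o['t'],o['eef_pos'],o['finger_gap'])
plan([[(.605,-.327,.13,-5,15),(.605,-.327,.03,-5,15)]])
```

```text
50.4 [ 0.56314221 -0.15395651  0.12772857] 0.32784126917631573
--
[-2.4, -168.8, 56.5] [0.002, -0.002, -0.0] 15
[97.6, -168.9, 56.6] [0.002, -0.002, -0.0] 15
```

>>> {"method": "jog_arm", "body": {"steps": [{"dp": [-2,-50,17],"angular": [0,0,0],"fingers": 15},{"dp": [-2,-105,35],"angular": [0,0,0],"fingers": 15},{"dp": [-2,-150,50],"angular": [0,0,0],"fingers": 15},{"dp": [-2,-169,56.5],"angular": [0,0,0],"fingers": 15},{"dp": [-2,-169,56.5],"angular": [0,0,0],"fingers": 15}]}}

```text
t: 51.02
eef_pos: [0.6052, -0.3286, 0.1295]
tool_rot: [[-0.001, 0.086, 0.996], [0.001, 0.996, -0.086], [-1.0, 0.001, -0.001]]
wrist_force: [0.9, -0.8, -0.4]
finger_gap: 0.326
```

>>> {"method": "jog_arm", "body": {"steps": [{"dp": [0,0,0],"angular": [0,0,0],"fingers": 15},{"dp": [50,0,0],"angular": [0,0,0],"fingers": 15},{"dp": [90,0,0],"angular": [0,0,0],"fingers": 15},{"dp": [100,0,0],"angular": [0,0,0],"fingers": 15},{"dp": [100,0,0],"angular": [0,0,0],"fingers": 15}]}}

```text
t: 51.65
eef_pos: [0.6056, -0.3266, 0.0312]
tool_rot: [[-0.0, 0.085, 0.996], [0.0, 0.996, -0.085], [-1.0, 0.0, -0.0]]
wrist_force: [0.2, 0.3, 0.1]
finger_gap: 0.327
```

>>> {"method": "jog_arm", "body": {"steps": [{"dp": [0,0,0],"angular": [0,0,0],"fingers": 42},{"dp": [0,0,0],"angular": [0,0,0],"fingers": 42},{"dp": [0,0,0],"angular": [0,0,0],"fingers": 42},{"dp": [-50,0,0],"angular": [0,0,0],"fingers": 42},{"dp": [-110,0,0],"angular": [0,0,0],"fingers": 42}]}}

```text
t: 52.28
eef_pos: [0.6047, -0.327, 0.1412]
tool_rot: [[-0.002, 0.086, 0.996], [0.001, 0.996, -0.086], [-1.0, 0.001, -0.002]]
wrist_force: [1.3, -0.4, -0.5]
finger_gap: 0.491
```

>>> {"method": "jog_arm", "body": {"steps": [{"dp": [-30,20,-40],"angular": [0,0,0],"fingers": 42},{"dp": [-60,60,-80],"angular": [0,0,0],"fingers": 42},{"dp": [-90,100,-120],"angular": [0,0,0],"fingers": 42},{"dp": [-120,150,-150],"angular": [0,0,0],"fingers": 42},{"dp": [-150,200,-180],"angular": [0,0,0],"fingers": 42}]}}

```text
t: 52.9
eef_pos: [0.4458, -0.1188, 0.2881]
tool_rot: [[0.001, 0.087, 0.996], [-0.0, 0.996, -0.087], [-1.0, 0.0, 0.001]]
wrist_force: [2.1, -0.1, -0.2]
finger_gap: 0.489
```

>>> {"method": "jog_arm", "body": {"steps": [{"dp": [-20,50,-50],"angular": [0,0,0],"fingers": 42},{"dp": [-20,90,-80],"angular": [0,0,0],"fingers": 42},{"dp": [-20,90,-80],"angular": [0,0,0],"fingers": 42},{"dp": [-20,90,-80],"angular": [0,0,0],"fingers": 42}]}}

```text
t: 53.4
eef_pos: [0.3752, -0.0234, 0.3072]
tool_rot: [[0.002, 0.085, 0.996], [-0.0, 0.996, -0.085], [-1.0, -0.0, 0.002]]
wrist_force: [-0.1, -0.6, 0.5]
finger_gap: 0.493
```

Run:
```python
from h import *
o=arm.get_obs();print(o['t'],o['eef_pos'],o['finger_gap'],o['wrist_force'])
a=read_camera('top')['image'];b=read_camera('side')['image']
cv2.imwrite('pics/v15.png',np.hstack([cv2.resize(a[140:340,200:520],(800,500),interpolation=3)[:,:],]));
cv2.imwrite('pics/v16.png',b)
```

```text
53.4 [ 0.37521951 -0.02335132  0.30716086] 0.49271258846477994 [-0.09069015 -0.55981199  0.4675906 ]
```

View pics/v15.png

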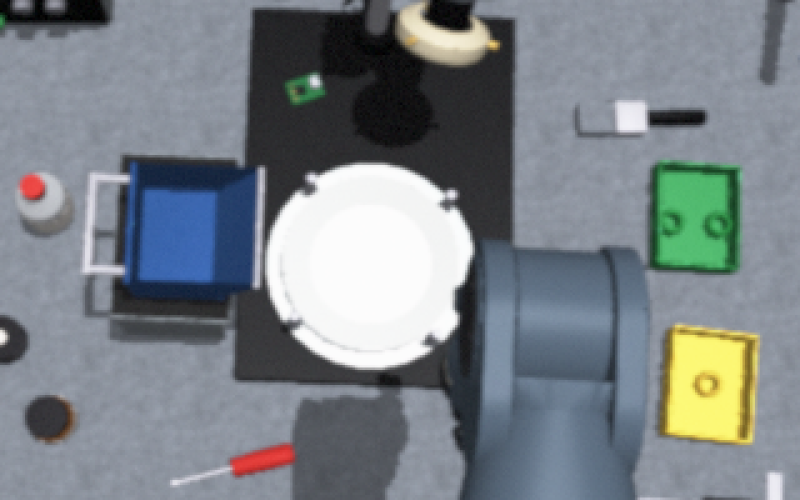

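Run:
```python
from h import *
a=cv2.imread('pics/top0.png')[195:270,228:308].astype(np.float32);b=read_camera('top')['image'][195:270,228:308].astype(np.float32)
g=lambda x:cv2.cvtColor(x,cv2.COLOR_BGR2GRAY);print('tub shift px',cv2.phaseCorrelate(g(a),g(b)))
print(arm.hand_in())
```

```text
tub shift px ((-0.24149974182500955, 0.47365077284165835), 0.8300759177207947)
the job is handed in; nothing more can be done
None
```

I finished the job and handed it in at about 53 s; no verdict came back.

- **Tub:** I rocked it by its grab bar to about 93° on its front edge, and all the cores seen in it (two green, one yellow) slid into the dish. I then stood it back upright. The last picture shows it upright and empty, about half a pixel (under 2 mm) from where it started.
- **Dish:** With all three cores in it, I turned it anticlockwise by its posts in four strokes, about 364° in all. A fifth stroke of 90° brought the cores to the free side.
- **Sorting:** The last picture shows both green cores flat in the green bin, the yellow one flat in the yellow bin, and the dish empty. The gripper was clear of everything.
- **Checks:** Wrist force readings stayed under about 12 N, and the bystanders in view look undisturbed. I noticed no slackened grip and no knocked core.
- **Less certain:** In the top views the tub's near wall hides a strip about 18 mm wide inside, too narrow to hide a whole core. On the ring cores the finger opening read about 28 mm instead of 32 mm, but every core stayed held.

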